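# Dry-fit a small marble column on its steel dowel

## Task

Dry-fit the small marble column: take the plain steel dowel out of the slanted wooden block and stand it in the hole of the column base, all the way down, feeling for the hole; then thread the bored drum over it, and last put the capital on as the cap, its square top in line with the sides of the square plinth. Every piece ends upright, seated flush and let go; set the stone down gently, not dropped or forced, and leave the two chisels, the solid stone disc, the offcut and the rasp where they are.

Things in the scene. Friction and masses are not known exactly. Their poses are not given: they have to be found in the camera images.
- plinth: fixed square marble slab, 110 x 110 x 30 mm, on the bench, its sides along its x and y; origin at the centre of its underside, z up. The column base, a round marble moulding with a hole for the dowel, is bedded on top of it
- base_level (a point): point on the plinth's axis, 54 mm above the bench: level with the flat top of the round moulding (92 mm across, flat top 79). In the moulding's middle is a vertical 13.5 mm hole, sharp edged, 36 mm deep. Bedded by hand: moulding and hole lie up to 4 mm off this axis along the plinth's x and also its y, differently each time and not in the readings: see it or feel for it
- block: fixed slanted wooden tool block: a 210 mm long plank between two cheeks, standing on the bench; origin on the bench under its middle. Its three 13.5 mm bores, 75 mm apart along its y, are 40 mm deep and lean 30 degrees from vertical (what stands loosely in them 2 or 3 more), tops towards its -x. The dowel and two chisels stand in them, any one in any bore
- dowel: plain round bright steel pin, 12 mm in diameter, 120 mm long, both ends tapered to 9 mm over the last 3 mm, about 105 g; the shortest of the three in the slanted block, sticking out 80 mm along the lean. Origin at its middle, z along it (upwards at first). In the base hole it plays loosely, may lean up to 2.5 degrees, and stands 84 mm above the moulding
- drum: marble cylinder standing on the bench, 50 mm in diameter, 65 mm high, with a 15 mm bore right through along its axis, both ends alike, 310 g more or less; origin at the centre of its underside, z up
- capital: marble capital standing on the bench: a round neck 49 to 55 mm across, 22 mm high, and on top of it a square slab 56 x 56 x 12 mm (34 mm high in all); a blind 15 mm hole, 22 mm deep, in the middle of its underside; 210 g more or less; origin at the centre of its underside, z up, x and y along the sides of the square. The dowel's top stands 19 mm above the seated drum
- flat_chisel: stone chisel with a straight edge standing edge up in the slanted block, steel, 12 mm thick, 160 mm long; leave it there. Origin 60 mm from its foot, z along it
- claw_chisel: toothed stone chisel standing teeth up in the slanted block, steel, 12 mm thick, 155 mm long; leave it there. Origin 60 mm from its foot, z along it
- blank: bystander: solid marble disc without a bore, 58 mm in diameter, 45 mm high; origin at the centre of its underside
- offcut: bystander: marble offcut 60 x 45 x 40 mm; origin at the centre of its underside
- rasp: bystander: rasp with wooden handle lying on the bench, 250 mm long, 25 mm thick; origin near its middle, x along it

How it is judged:
By the outcome, as a careful person would: the job done as asked, in the order asked, and still so for the second after the job is handed in, with the robot touching nothing.
It also fails if it takes over 72 s, if anything falls off the work surface, if the arm or the gripper's body presses on something with over 40 N, if the wrist force passes 120 N, or if a joint passes its speed limit or range.

## Robot

A 6-joint arm with a two-finger parallel gripper is mounted at the origin on the work surface. World frame = base frame: x ahead of the robot, y to its left, z up, the work surface at z = 0. Lengths are in m, angles in degrees, forces in N, time in s.
With the tool pointing down it reaches from about 0.3 to 0.75 m from the base axis. Payload 8.5 kg.
Tool frame: the origin (TCP) lies at the centre of the arm's flange, where the gripper is bolted on; the fingertips stand 166 mm ahead of it and the grasp point (between the pads) lies 147 mm ahead of it; z points along the fingers, y is the line along which they close (so a half turn about z gives the same grasp; the last joint's range is limited). The gripper opens to 88 mm and grips with 3 to 60 N. Pads are 18 mm wide; open, the fingers measure 123 mm over their backs; the gripper's body (75 mm by 187 mm) begins 45 mm behind the grasp point.
Start: joints at [62.263, 21.807, 74.336, -0, 83.858, -12.336], TCP at [0.146, 0.53, 0.405] pointing down, gripper open.
Joint ranges: [-178.18, 178.18], [-50.72, 133.34], [12.68, 142.11], [-81.47, 261.47], [9.98, 163.14], [-165.26, 165.26]. Speed limits (degrees/s): [136.94, 136.94, 180, 180, 180, 180].

## Interface

Orientations are given as [roll, pitch, yaw] about the fixed x, y, z axes, in that order (R = Rz(yaw) Ry(pitch) Rx(roll)).
In Python, from bench import env gives the robot as it stands.
- The arm moves only by the tool arm_command, never from a script. Its argument "rows" is a list of rows, each an object of numbers: "dx", "dy", "dz": the shift along the tool's x, y, z normalised to -1 to 1, where 1 is 250 mm; "wx", "wy", "wz": the turn, a rotation vector about the tool's x, y, z normalised to -1 to 1, where 1 is 360 degrees; "fingers": the gripper command: -1 is shut, 1 is fully open, values between are in proportion. A call has exactly 5 rows; each row is the pose to reach, as a shift and turn from the pose commanded when the call began, along the tool's axes at that moment, turning the shorter way round; what a row does not reach only later rows make up. A row lasts 1/10 s, in which the tool goes at most 50 mm and 8.59 degrees, less where a joint would pass 70% of its speed; a pose out of reach is approached as far as the arm can. A call with a number of a shift or a turn outside -1 to 1 is refused whole. A call with a gripper value outside its range is refused whole. The fingers move at their own pace and stop on an object; the grip force is fixed at half the most. Time passes only in rows, so rows that repeat a pose let the fingers close, or fill a call up. It gives the time, the measured TCP pose, the force, the opening and the grip force at its end, in the units of the state.
- env.read_state(): the state, without advancing time (a new reading comes with each control period).
- env.grab_frame(name): name is "scene" or "top" or "wrist"; returns the picture (480x640x3 uint8, blue, green, red); there is no depth.
- env.camera_params(name): a dict with "fx", "fy", "cx", "cy" (pixels), "position" and "rotation" of the camera in the world; the wrist camera has in their place "mount" (4x4, takes a point from camera to tool coordinates, whose origin is the TCP and whose axes are the flange's). Camera axes: x right, y down, z forward; pixel columns grow to the right and rows downward; lengths in m; the calibration is good to about 2 mm. The wrist camera is an equidistant fisheye: a pixel r from the principal point sees the ray r / f radians off the axis. A picture is of the moment at which its call begins: read the wrist's pose just before it. camera_params takes no time and is no camera call.
- env.sign_off(): hands the job in; it is judged then, once.
Trained networks look in the newest picture that a camera, given by its name, has taken for a name from the list of things; names that differ only in an ending like _2 or _b are one class to them, and where a whole thing is asked for, a point or a joint stands for the part that bears it (a point fixed in the world has none). Each returns a list of dicts, best first, with "conf" (0 to 1); they miss things now and then, are a little off and sometimes report something else, mostly with a low value. They report only what shows in the picture. A call takes as long as a camera call.
- env.cut_out(thing, camera): "region" (480x640 bool, what is visible of it) and "bbox" ([left, top, width, height] in pixels, round what is visible of it).
- env.spot_point(thing, camera): "uv" ([column, row] in pixels: a listed point, or the origin of a listed thing).
The state is a dict: "t": time; "joint_pos": joint angles; "joint_velocities": joint speeds; "effort": joint torques, N m; "tcp_pos": TCP position; "tcp_rot": TCP orientation; "contact_force": force on the tool from outside, world axes, zero at the start; "torque": the same for the moment, N m; "gripper_width": finger opening in m; "gripper_force": force on a finger pad.
Only numpy, scipy, OpenCV 4.12 (cv2) and the standard library are available. Lean on these libraries where they do the work, as an engineer would, in place of code of your own. Each camera call takes 0.05 s, during which the arm holds its last target. There are 200 camera calls.

## Working session

There is one attempt and no reset: what is moved stays moved. The work goes in short steps, Python scripts to look and compute and a tool call to move; the robot and the scene stay as the last step left them, time stands still between calls to the robot, and variables do not carry over. Pictures are saved under pics/ and viewed, at most 10 in all, crops included, and the job is handed in when it is done.

Besides the shell and the picture viewer there is one more tool, called after "Request:" by a JSON object that holds its "name" and its "arguments". arm_command: Moves the arm, as the interface text tells. Scaled input: -1 to 1 covers 250 mm each way for a shift and 360 degrees each way for a turn. Its arguments: {"type":"object","properties":{"rows":{"type":"array","items":{"type":"object","properties":{"dx":{"type":"number"},"dy":{"type":"number"},"dz":{"type":"number"},"wx":{"type":"number"},"wy":{"type":"number"},"wz":{"type":"number"},"fingers":{"type":"number"}}}}},"required":["rows"]}

```bash
mkdir -p pics; ls; cat > h.py <<'E'
import numpy as np, cv2
from scipy.spatial.transform import Rotation as R
from bench import env
THINGS=["plinth","base_level","block","dowel","drum","capital","flat_chisel","claw_chisel","blank","offcut","rasp"]
def state():
    s=env.read_state(); return s
def T(s=None):
    s=s or env.read_state()
    M=np.eye(4); M[:3,:3]=R.from_euler('xyz',s["tcp_rot"],degrees=True).as_matrix(); M[:3,3]=s["tcp_pos"]; return M
def cam(name,M=None):
    p=env.camera_params(name)
    if name=="wrist":
        C=(T() if M is None else M)@np.array(p["mount"]); return p,C[:3,:3],C[:3,3]
    return p,np.array(p["rotation"]).reshape(3,3),np.array(p["position"])
def ray(name,uv,M=None):
    p,Rc,c=cam(name,M); x=uv[0]-p["cx"]; y=uv[1]-p["cy"]
    if name=="wrist":
        a=np.array([x/p["fx"],y/p["fy"]]); r=np.hypot(*a)+1e-12
        d=np.array([a[0]/r*np.sin(r),a[1]/r*np.sin(r),np.cos(r)])
    else: d=np.array([x/p["fx"],y/p["fy"],1])
    d=Rc@d; return c,d/np.linalg.norm(d)
def at_z(name,uv,z,M=None):
    c,d=ray(name,uv,M); return c+d*(z-c[2])/d[2]
def proj(name,P,M=None):
    p,Rc,c=cam(name,M); q=(np.atleast_2d(P)-c)@Rc
    if name=="wrist":
        th=np.arctan2(np.hypot(q[:,0],q[:,1]),q[:,2]); h=np.hypot(q[:,0],q[:,1])+1e-12
        return np.c_[p["cx"]+p["fx"]*th*q[:,0]/h,p["cy"]+p["fy"]*th*q[:,1]/h]
    return np.c_[p["cx"]+p["fx"]*q[:,0]/q[:,2],p["cy"]+p["fy"]*q[:,1]/q[:,2]]
def tri(obs):  # obs list of (c,d)
    A=sum(np.eye(3)-np.outer(d,d) for c,d in obs); b=sum((np.eye(3)-np.outer(d,d))@c for c,d in obs)
    return np.linalg.solve(A,b)
def rows(target_pos,target_R,M=None):
    "shift/turn in scaled units from pose M to target"
    M=T() if M is None else M
    d=M[:3,:3].T@(np.array(target_pos)-M[:3,3]); w=R.from_matrix(M[:3,:3].T@target_R).as_rotvec(degrees=True)
    return d/0.25,w/360
E
python3 - <<'E'
from h import *
np.set_printoptions(precision=4,suppress=True)
s=state(); print(s)
for n in ["scene","top","wrist"]:
    f=env.grab_frame(n); cv2.imwrite(f"pics/{n}0.png",f); p=env.camera_params(n); print(n,p)
for n in ["scene","top"]:
    for th in THINGS:
        r=env.spot_point(th,n); print(n,th,[(np.round(x["uv"],1).tolist(),round(x["conf"],2)) for x in r[:3]])
E
```

```text
pics
{'t': 0.0, 'joint_pos': array([ 62.2637,  21.8379,  74.3824,  -0.0004,  83.8558, -12.3372]), 'joint_velocities': array([ 0.0693, -0.0002,  0.0848,  0.2784, -0.0073, -0.0408]), 'effort': array([ -0.0003, -43.7929, -22.4555,   0.0713,   0.0353,  -0.0001]), 'tcp_pos': array([0.146 , 0.5302, 0.4042]), 'tcp_rot': array([-179.9256,   -0.0158,  164.6009]), 'contact_force': array([ 0.0481, -0.179 , -1.0309]), 'torque': array([ 0.0503, -0.0098, -0.0488]), 'gripper_force': 0.0, 'gripper_width': 0.08823366652756853}
scene {'fx': 514.5944649336745, 'fy': 514.5944649336745, 'cx': 307.55749513253335, 'cy': 241.18461315809157, 'position': array([ 1.3445, -0.0609,  0.611 ]), 'rotation': array([-122.9792,   -1.2885,   85.2962])}
top {'fx': 493.1146005646212, 'fy': 493.1146005646212, 'cx': 321.2350249299535, 'cy': 228.776385395595, 'position': array([ 0.4478, -0.0045,  1.1325]), 'rotation': array([-176.1012,   -0.3986,  -91.0018])}
wrist {'fx': 371.64829954431775, 'fy': 371.64829954431775, 'cx': 313.52818569904315, 'cy': 242.37532984223185, 'mount': array([[ 0.0006, -0.9654, -0.2606,  0.0679],
  
[... 408 characters left out ...]
3)]
scene flat_chisel [([172.9, 261.6], 0.81)]
scene claw_chisel [([141.8, 241.7], 0.77)]
scene blank [([397.6, 255.6], 0.73), ([251.9, 239.8], 0.66)]
scene offcut [([324.7, 246.8], 0.76)]
scene rasp [([250.7, 242.5], 0.92)]
top plinth [([306.8, 204.6], 0.96)]
top base_level [([304.9, 198.5], 0.77)]
top block [([428.3, 191.2], 0.93), ([303.4, 199.8], 0.16)]
top dowel [([399.4, 173.5], 0.57)]
top drum [([155.5, 260.5], 0.82), ([447.1, 222.3], 0.58)]
top capital [([196.1, 184.0], 0.63)]
top flat_chisel [([425.7, 198.4], 0.51)]
top claw_chisel [([450.1, 221.2], 0.63), ([398.6, 174.8], 0.59)]
top blank [([220.8, 260.0], 0.93)]
top offcut [([290.2, 274.5], 0.71)]
top rasp [([363.2, 281.8], 0.74)]
```

View pics/scene0.png

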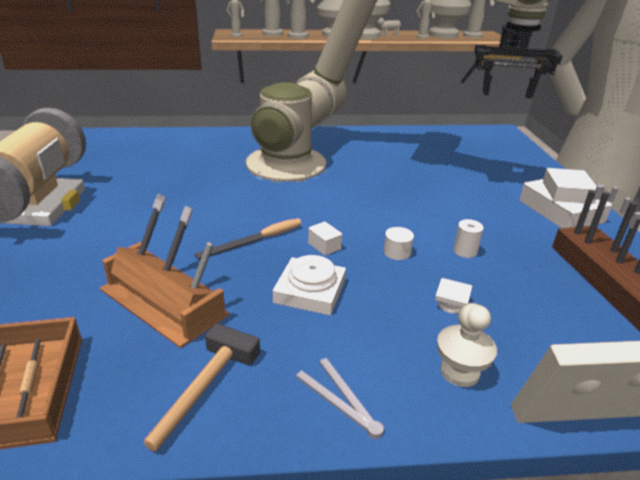

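View pics/top0.png

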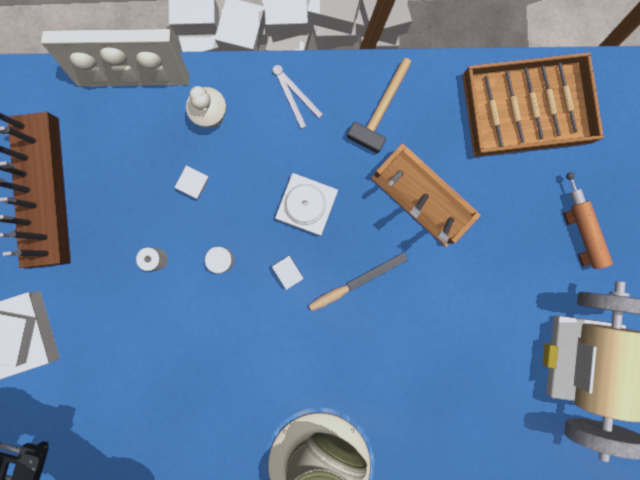

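```bash
sed -i 's/return p,np.array(p\["rotation"\]).reshape(3,3)/return p,R.from_euler("xyz",p["rotation"],degrees=True).as_matrix()/' h.py
python3 - <<'E'
from h import *
np.set_printoptions(precision=4,suppress=True)
t=cv2.imread("pics/top0.png"); s=cv2.imread("pics/scene0.png")
print("drum z0",at_z("top",(155.5,260.5),0), tri([ray("top",(155.5,260.5)),ray("scene",(465.5,252.5))]))
print("plinth",at_z("top",(306.8,204.6),0), "base",at_z("top",(304.9,198.5),.054))
print("cap",at_z("top",(196.1,184),0)); print("block",at_z("top",(428.3,191.2),0))
print("dowel",tri([ray("top",(399.4,173.5)),ray("scene",(194,272.8))]))
env.grab_frame("top")
for th,z in [("plinth",.03),("capital",.034),("block",.05),("drum",.065),("blank",.045),("dowel",.06),("offcut",.04)]:
    for r in env.cut_out(th,"top")[:1]:
        m=r["region"].astype(np.uint8); c=max(cv2.findContours(m,0,1)[0],key=cv2.contourArea)
        W=np.array([at_z("top",p,z)[:2] for p in c[:,0]],np.float32)
        (a,b,ang)=cv2.minAreaRect(W*1000); print(th,r["conf"],np.round(a,1),np.round(b,1),round(ang,1))
env.grab_frame("scene")
for th in ["dowel"]:
    for r in env.cut_out(th,"scene")[:2]: print(th,r["conf"],r["bbox"])
a=cv2.resize(s[225:345,90:240],None,fx=4,fy=4,interpolation=cv2.INTER_CUBIC); b=cv2.resize(t[140:250,270:490],None,fx=3.6,fy=3.6,interpolation=cv2.INTER_CUBIC)[:, :792]
cv2.imwrite("pics/a.png",a); cv2.imwrite("pics/b.png",b)
E
```

```text
drum z0 [0.4586 0.3665 0.    ] [ 0.4586  0.3682 -0.006 ]
plinth [0.5814 0.0186 0.    ] base [0.5886 0.0215 0.054 ]
cap [0.6336 0.2738 0.    ]
block [ 0.6079 -0.2633  0.    ]
dowel [ 0.6343 -0.1823  0.0904]
plinth 0.95 [580.1  18.7] [112.2 113.3] 68.0
capital 0.6 [632.9 275. ] [61.9 57.3] 61.1
block 0.7 [ 590.5 -245.7] [234.8 108.1] 46.5
drum 0.59 [462.7 351.7] [49.6 62.4] 0.2
blank 0.81 [459.1 211.4] [63.7 52.7] 89.0
offcut 0.55 [428.   62.4] [60.  46.4] 32.7
dowel 0.83 [190.0, 242.9, 21.6, 46.3]
```

View pics/a.png

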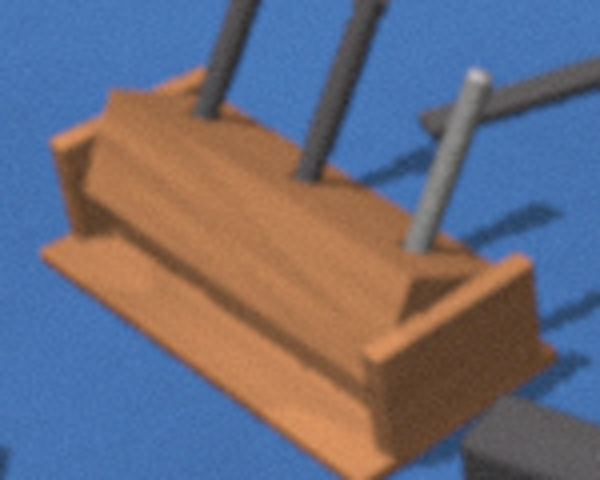

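View pics/b.png

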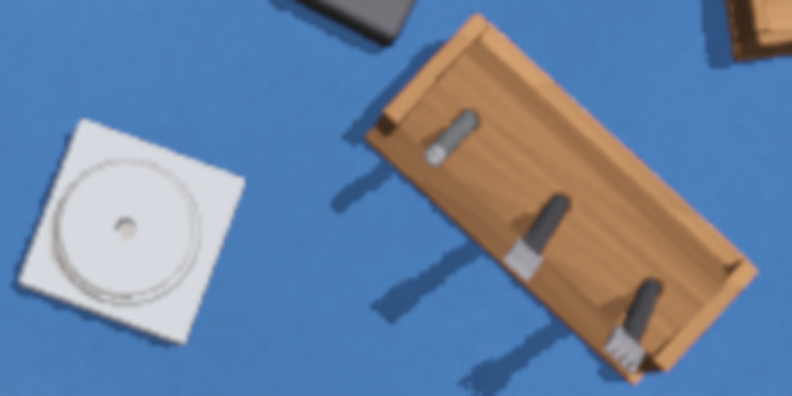

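```bash
cat >> h.py <<'E'
def down(yaw): return R.from_euler('xyz',[180,0,yaw],degrees=True).as_matrix()
def plan(targets,M=None,dmax=.24,amax=42):
    "print calls (dx dy dz wx wy wz) that go through targets"
    M=(T() if M is None else M).copy()
    for p,Rt in targets:
        p=np.array(p); rv=R.from_matrix(M[:3,:3].T@Rt).as_rotvec(); d=p-M[:3,3]
        n=int(max(1,np.ceil(np.linalg.norm(d)/dmax),np.ceil(np.degrees(np.linalg.norm(rv))/amax)))
        p0,R0=M[:3,3].copy(),M[:3,:3].copy()
        for k in range(1,n+1):
            N=np.eye(4); N[:3,3]=p0+d*k/n; N[:3,:3]=R0@R.from_rotvec(rv*k/n).as_matrix()
            a,b=rows(N[:3,3],N[:3,:3],M); print("CALL d",np.round(a,3),"w",np.round(b,4),"-> ",np.round(N[:3,3],3)); M=N
    return M
E
python3 - <<'E'
from h import *
np.set_printoptions(precision=4,suppress=True)
top=tri([ray("top",(390.6,183.1)),ray("scene",(209.5,243.75))]); bot=tri([ray("top",(400.6,173.3)),ray("scene",(194.5,287))])
print(top,bot,np.linalg.norm(top-bot)); ax=(top-bot)/np.linalg.norm(top-bot)
print("lean",np.degrees(np.arccos(ax[2])),"az",np.degrees(np.arctan2(ax[1],ax[0])))
C=[(83,120),(244,180),(185,344),(20,283)]; W=np.array([at_z("top",(270+x/3.6,140+y/3.6),.03) for x,y in C]); print("plinth",W.mean(0),np.degrees(np.arctan2(*(W[1]-W[0])[1::-1])),np.degrees(np.arctan2(*(W[2]-W[1])[1::-1])))
print("hole",at_z("top",(304.7,203.3),.054))
az=np.radians(np.degrees(np.arctan2(ax[1],ax[0])))
z=-ax; h=np.array([np.cos(az),np.sin(az),0]); y=-(h-h@z*z); y/=np.linalg.norm(y); x=np.cross(y,z); Rg=np.c_[x,y,z]; print(Rg,R.from_matrix(Rg).as_euler('xyz',degrees=True))
g=top-.03*ax; pre=g+(.147+.10)*ax; print("pre",pre)
a=T(); mid=(a[:3,3]+pre)/2; mid[2]=.41
plan([(pre+[0,0,.02],Rg)])
E
```

```text
[ 0.6075 -0.1561  0.1306] [ 0.6391 -0.1864  0.0645] 0.07937457293359179
lean 33.542522143377695 az 136.2360777397185
plinth [0.5785 0.0177 0.03  ] -111.54510060524981 159.23776736734064
hole [0.578  0.0221 0.054 ]
[[ 0.6917  0.6019  0.3991]
 [ 0.7222 -0.5765 -0.3822]
 [ 0.      0.5526 -0.8335]] [146.4575   0.      46.2361]
pre [ 0.5209 -0.0732  0.3115]
CALL d [-0.695 -0.643  0.098] w [-0.019  -0.0319  0.1059] ->  [0.271 0.329 0.38 ]
CALL d [-0.921 -0.101  0.22 ] w [-0.019  -0.0319  0.1059] ->  [0.396 0.128 0.356]
CALL d [-0.738  0.435  0.415] w [-0.019  -0.0319  0.1059] ->  [ 0.521 -0.073  0.331]
```

Request:
{"name": "arm_command", "arguments": {"rows": [{"dx": -0.695,"dy": -0.643,"dz": 0.098,"wx": -0.019,"wy": -0.0319,"wz": 0.1059,"fingers": 0},{"dx": -0.695,"dy": -0.643,"dz": 0.098,"wx": -0.019,"wy": -0.0319,"wz": 0.1059,"fingers": 0},{"dx": -0.695,"dy": -0.643,"dz": 0.098,"wx": -0.019,"wy": -0.0319,"wz": 0.1059,"fingers": 0},{"dx": -0.695,"dy": -0.643,"dz": 0.098,"wx": -0.019,"wy": -0.0319,"wz": 0.1059,"fingers": 0},{"dx": -0.695,"dy": -0.643,"dz": 0.098,"wx": -0.019,"wy": -0.0319,"wz": 0.1059,"fingers": 0}]}}

```text
t: 2.25
tcp_pos: [0.2715, 0.327, 0.3802]
tcp_rot: [169.8, 8.5, 125.2]
contact_force: [0.6, -0.2, -1.3]
gripper_width: 0.0501
gripper_force: 0.0
```

Request:
{"name": "arm_command", "arguments": {"rows": [{"dx": -0.921,"dy": -0.101,"dz": 0.22,"wx": -0.019,"wy": -0.0319,"wz": 0.1059,"fingers": 0},{"dx": -0.921,"dy": -0.101,"dz": 0.22,"wx": -0.019,"wy": -0.0319,"wz": 0.1059,"fingers": 0},{"dx": -0.921,"dy": -0.101,"dz": 0.22,"wx": -0.019,"wy": -0.0319,"wz": 0.1059,"fingers": 0},{"dx": -0.921,"dy": -0.101,"dz": 0.22,"wx": -0.019,"wy": -0.0319,"wz": 0.1059,"fingers": 0},{"dx": -0.921,"dy": -0.101,"dz": 0.22,"wx": -0.019,"wy": -0.0319,"wz": 0.1059,"fingers": 0}]}}

```text
t: 2.75
tcp_pos: [0.3969, 0.1257, 0.3559]
tcp_rot: [156.5, 8.4, 84.9]
contact_force: [-0.3, 0.3, 0.4]
gripper_width: 0.044
gripper_force: 0.0
```

Request:
{"name": "arm_command", "arguments": {"rows": [{"dx": -0.738,"dy": 0.435,"dz": 0.415,"wx": -0.019,"wy": -0.0319,"wz": 0.1059,"fingers": 0},{"dx": -0.738,"dy": 0.435,"dz": 0.415,"wx": -0.019,"wy": -0.0319,"wz": 0.1059,"fingers": 0},{"dx": -0.738,"dy": 0.435,"dz": 0.415,"wx": -0.019,"wy": -0.0319,"wz": 0.1059,"fingers": 0},{"dx": -0.738,"dy": 0.435,"dz": 0.415,"wx": -0.019,"wy": -0.0319,"wz": 0.1059,"fingers": 0},{"dx": -0.738,"dy": 0.435,"dz": 0.415,"wx": -0.019,"wy": -0.0319,"wz": 0.1059,"fingers": 0}]}}

```text
t: 3.25
tcp_pos: [0.522, -0.0756, 0.3311]
tcp_rot: [146.4, -0.1, 45.9]
contact_force: [0.5, 0.5, -0.0]
gripper_width: 0.0437
gripper_force: 0.0
```

```bash
python3 - <<'E'
from h import *
np.set_printoptions(precision=4,suppress=True)
M=T(); f=env.grab_frame("wrist"); 
top=np.array([0.6075,-0.1561,0.1306]); bot=np.array([0.6391,-0.1864,0.0645])
q=proj("wrist",[top,bot],M); print(q)
for r in env.cut_out("dowel","wrist")[:2]: print(r["conf"],r["bbox"])
for r in env.spot_point("base_level","wrist")[:2]: print(r, at_z("wrist",r["uv"],.054,M))
for p,c in zip(q,[(0,0,255),(0,255,0)]): cv2.drawMarker(f,tuple(int(v) for v in p),c,1,7,1)
cv2.imwrite("pics/w1.png",f)
E
```

```text
[[292.9279 254.9568]
 [297.9385 225.9514]]
0.98 [281.2, 219.3, 23.0, 44.7]
{'uv': [295.2, 391.5], 'conf': 0.24} [ 0.5201 -0.3093  0.054 ]
```

View pics/w1.png

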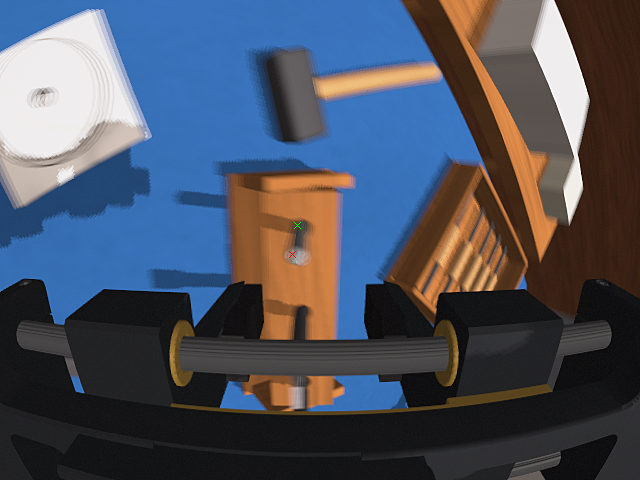

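```bash
python3 - <<'E'
from h import *
np.set_printoptions(precision=4,suppress=True)
M=T(); f=env.grab_frame("wrist"); 
top=np.array([0.6075,-0.1561,0.1306]); bot=np.array([0.6391,-0.1864,0.0645])
print(proj("wrist",[top,bot],M), state()["tcp_pos"])
for r in env.cut_out("dowel","wrist")[:1]:
    m=r["region"].astype(np.uint8); print(r["conf"],r["bbox"]); ys=np.where(m.any(1))[0]
    for y in ys[::6]: xs=np.where(m[y])[0]; print(y,xs.min(),xs.max())
cv2.imwrite("pics/w2.png",cv2.resize(f[190:290,240:360],None,fx=5,fy=5,interpolation=cv2.INTER_CUBIC))
E
```

```text
[[295.4764 255.6175]
 [300.0348 226.53  ]] [ 0.5209 -0.0734  0.331 ]
0.77 [282.0, 219.3, 21.6, 45.8]
219 297 301
225 291 305
231 290 304
237 288 304
243 287 303
249 286 304
255 285 304
261 287 302
```

View pics/w2.png

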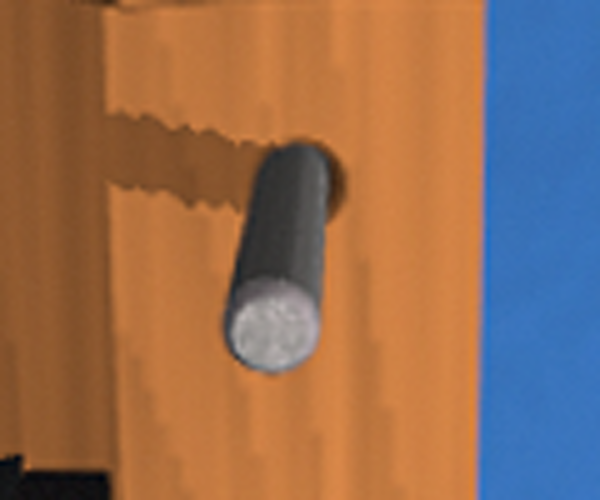

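```bash
python3 - <<'E'
from h import *
np.set_printoptions(precision=4,suppress=True)
top=np.array([0.6073,-0.1559,0.1306]); bot=np.array([0.6391,-0.1864,0.0645]); ax=(top-bot)/np.linalg.norm(top-bot)
Rg=R.from_euler('xyz',[146.4575,0,46.2361],degrees=True).as_matrix()
g=top-.03*ax
M=plan([(g+.207*ax,Rg),(g+.147*ax,Rg)])
E
```

```text
CALL d [-0.    -0.044  0.227] w [-0.0002  0.      0.0003] ->  [ 0.536 -0.088  0.278]
CALL d [-0.     0.001  0.24 ] w [ 0. -0. -0.] ->  [ 0.56  -0.111  0.228]
```

Request:
{"name": "arm_command", "arguments": {"rows": [{"dy": -0.044,"dz": 0.1,"fingers": 0},{"dy": -0.044,"dz": 0.227,"fingers": 0},{"dy": -0.044,"dz": 0.3,"fingers": 0},{"dy": -0.043,"dz": 0.4,"fingers": 0},{"dy": -0.043,"dz": 0.467,"fingers": 0}]}}

```text
$.rows[0]: bad value
```

Request:
{"name": "arm_command", "arguments": {"rows": [{"fingers": 0},{"fingers": -1},{"fingers": -1},{"fingers": -1},{"fingers": -1}]}}

```text
$.rows[0]: bad value
```

Request:
{"name": "arm_command", "arguments": {"rows": [{"dx": 0,"dy": -0.044,"dz": 0.1,"wx": 0,"wy": 0,"wz": 0,"fingers": 0},{"dx": 0,"dy": -0.044,"dz": 0.227,"wx": 0,"wy": 0,"wz": 0,"fingers": 0},{"dx": 0,"dy": -0.044,"dz": 0.3,"wx": 0,"wy": 0,"wz": 0,"fingers": 0},{"dx": 0,"dy": -0.043,"dz": 0.4,"wx": 0,"wy": 0,"wz": 0,"fingers": 0},{"dx": 0,"dy": -0.043,"dz": 0.467,"wx": 0,"wy": 0,"wz": 0,"fingers": 0}]}}

```text
t: 4.0
tcp_pos: [0.561, -0.1104, 0.2275]
tcp_rot: [146.5, 0.1, 46.4]
contact_force: [-0.3, 0.2, -0.1]
gripper_width: 0.0445
gripper_force: 0.0
```

Request:
{"name": "arm_command", "arguments": {"rows": [{"dx": 0,"dy": 0,"dz": 0,"wx": 0,"wy": 0,"wz": 0,"fingers": 0},{"dx": 0,"dy": 0,"dz": 0,"wx": 0,"wy": 0,"wz": 0,"fingers": -1},{"dx": 0,"dy": 0,"dz": 0,"wx": 0,"wy": 0,"wz": 0,"fingers": -1},{"dx": 0,"dy": 0,"dz": 0,"wx": 0,"wy": 0,"wz": 0,"fingers": -1},{"dx": 0,"dy": 0,"dz": 0,"wx": 0,"wy": 0,"wz": 0,"fingers": -1}]}}

```text
t: 4.5
tcp_pos: [0.5609, -0.1111, 0.2289]
tcp_rot: [146.4, 0.0, 46.3]
contact_force: [-0.7, 0.1, 0.1]
gripper_width: 0.014
gripper_force: 0.0
```

Request:
{"name": "arm_command", "arguments": {"rows": [{"dx": 0,"dy": 0,"dz": 0,"wx": 0,"wy": 0,"wz": 0,"fingers": -1},{"dx": 0,"dy": 0,"dz": 0,"wx": 0,"wy": 0,"wz": 0,"fingers": -1},{"dx": 0,"dy": 0,"dz": -0.04,"wx": 0,"wy": 0,"wz": 0,"fingers": -1},{"dx": 0,"dy": 0,"dz": -0.1,"wx": 0,"wy": 0,"wz": 0,"fingers": -1},{"dx": 0,"dy": 0,"dz": -0.2,"wx": 0,"wy": 0,"wz": 0,"fingers": -1}]}}

```text
t: 5.0
tcp_pos: [0.5406, -0.0921, 0.2703]
tcp_rot: [146.6, 0.1, 46.3]
contact_force: [0.4, -0.1, -1.5]
gripper_width: 0.0113
gripper_force: 30.0
```

Request:
{"name": "arm_command", "arguments": {"rows": [{"dx": 0,"dy": 0,"dz": -0.1,"wx": 0,"wy": 0,"wz": 0,"fingers": -1},{"dx": 0,"dy": 0,"dz": -0.2,"wx": 0,"wy": 0,"wz": 0,"fingers": -1},{"dx": 0,"dy": 0,"dz": -0.3,"wx": 0,"wy": 0,"wz": 0,"fingers": -1},{"dx": 0,"dy": 0,"dz": -0.3,"wx": 0,"wy": 0,"wz": 0,"fingers": -1},{"dx": 0,"dy": 0,"dz": -0.3,"wx": 0,"wy": 0,"wz": 0,"fingers": -1}]}}

```text
t: 5.5
tcp_pos: [0.5109, -0.0635, 0.3327]
tcp_rot: [146.4, 0.0, 46.3]
contact_force: [0.8, -0.0, -1.6]
gripper_width: 0.011
gripper_force: 30.0
```

```bash
python3 - <<'E'
from h import *
np.set_printoptions(precision=4,suppress=True)
plan([((0.578,0.0221,.054+.237+.07),down(46.24))])
E
```

```text
CALL d [ 0.433  0.027 -0.118] w [ 0.0932 -0.      0.0001] ->  [0.578 0.022 0.361]
```

Request:
{"name": "arm_command", "arguments": {"rows": [{"dx": 0.1,"dy": 0.005,"dz": -0.03,"wx": 0.0186,"wy": 0,"wz": 0,"fingers": -1},{"dx": 0.2,"dy": 0.01,"dz": -0.06,"wx": 0.0373,"wy": 0,"wz": 0,"fingers": -1},{"dx": 0.3,"dy": 0.016,"dz": -0.09,"wx": 0.056,"wy": 0,"wz": 0,"fingers": -1},{"dx": 0.4,"dy": 0.022,"dz": -0.11,"wx": 0.0746,"wy": 0,"wz": 0,"fingers": -1},{"dx": 0.433,"dy": 0.027,"dz": -0.118,"wx": 0.0932,"wy": 0,"wz": 0,"fingers": -1}]}}

```text
t: 6.0
tcp_pos: [0.5797, 0.0231, 0.3596]
tcp_rot: [-179.6, 0.1, 46.4]
contact_force: [-0.2, -0.8, -2.1]
gripper_width: 0.0107
gripper_force: 30.0
```

Request:
{"name": "arm_command", "arguments": {"rows": [{"dx": 0,"dy": 0,"dz": 0,"wx": 0,"wy": 0,"wz": 0,"fingers": -1},{"dx": 0,"dy": 0,"dz": 0,"wx": 0,"wy": 0,"wz": 0,"fingers": -1},{"dx": 0,"dy": 0,"dz": 0,"wx": 0,"wy": 0,"wz": 0,"fingers": -1},{"dx": 0,"dy": 0,"dz": 0,"wx": 0,"wy": 0,"wz": 0,"fingers": -1},{"dx": 0,"dy": 0,"dz": 0,"wx": 0,"wy": 0,"wz": 0,"fingers": -1}]}}

```text
t: 6.5
tcp_pos: [0.5781, 0.0217, 0.3606]
tcp_rot: [180.0, 0.0, 46.2]
contact_force: [0.4, 0.3, -0.8]
gripper_width: 0.011
gripper_force: 30.0
```

```bash
python3 - <<'E'
from h import *
np.set_printoptions(precision=4,suppress=True)
s=state(); M=T(s); print(s["tcp_pos"],s["tcp_rot"],s["contact_force"]); f=env.grab_frame("wrist"); 
h=np.array([.578,.0221,.054]); tip=(M@[0,0,.237,1])[:3]; tt=(M@[0,0,.117,1])[:3]
q=proj("wrist",[h,tip,tt],M); print(q)
for r in env.cut_out("dowel","wrist")[:1]: print(r["conf"],r["bbox"])
f2=f.copy()
x0,y0=int(q[0,0])-90,int(q[0,1])-70
c=cv2.resize(f[y0:y0+140,x0:x0+180],None,fx=4,fy=4,interpolation=cv2.INTER_CUBIC)
print(x0,y0); cv2.imwrite("pics/w3.png",c); cv2.imwrite("pics/w3full.png",f)
E
```

```text
[0.5781 0.0217 0.3606] [179.9988   0.0393  46.2477] [ 0.3544  0.2793 -0.7564]
[[314.7329 228.8194]
 [315.8252 255.2248]
 [318.5531 367.7839]]
0.73 [270.6, 391.9, 79.5, 17.3]
224 158
```

View pics/w3.png

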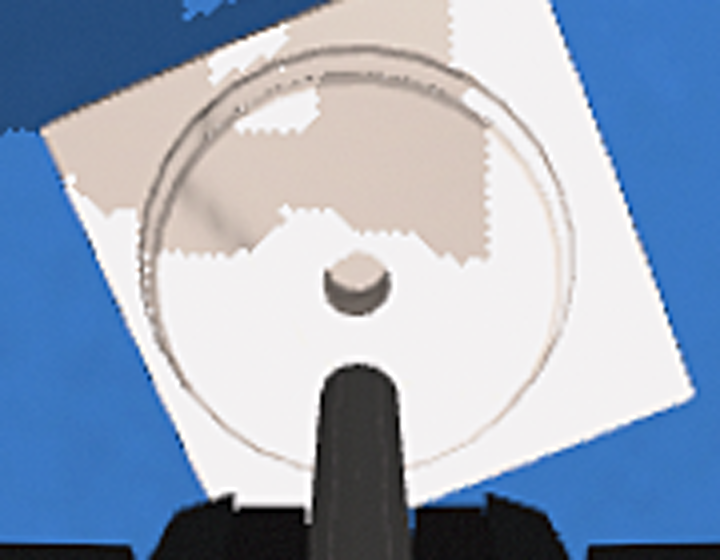

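```bash
python3 - <<'E'
from h import *
np.set_printoptions(precision=4,suppress=True)
M=T(); a=np.linspace(0,2*np.pi,73)
P=[]
for r,z in [(.0045,.237),(.006,.234)]:
    W=np.array([(M@[r*np.cos(t),r*np.sin(t),z,1])[:3] for t in a]); q=proj("wrist",W,M); q4=(q-[224,158])*4; print(r,q4.min(0),q4.max(0))
obs=at_z("wrist",(224+357/4,158+284/4),.054,M); d=M[:3,:3].T@(obs-M[:3,3]); print("hole in tool",d*1000)
W=np.array([(M@[.00675*np.cos(t)+d[0],.00675*np.sin(t)+d[1],d[2],1])[:3] for t in a]); q4=(proj("wrist",W,M)-[224,158])*4; print(q4.min(0),q4.max(0))
# plinth top corners seen in crop
for x,y in [(42,130),(692,393),(545,0)]: print(at_z("wrist",(224+x/4,158+y/4),.03,M))
# moulding top edge? dowel calib at row 390+
for z in (.2,.21,.22): print(z,(proj("wrist",[(M@[0,0,z,1])[:3],(M@[0,.006,z,1])[:3]],M)-[224,158])*4)
E
```

```text
0.0045 [337.917  360.6624] [396.6764 416.8126]
0.006 [327.7678 356.5757] [407.1073 432.2994]
hole in tool [  0.2936  -1.5329 306.7087]
[322.9791 250.6959] [391.0198 316.9612]
[0.5481 0.09   0.03  ]
[ 0.6101 -0.0506  0.03  ]
[0.6438 0.036  0.03  ]
0.2 [[369.3759 472.9748]
 [415.7084 472.9147]]
0.21 [[368.7461 447.3803]
 [412.9037 447.3383]]
0.22 [[368.1711 424.0687]
 [410.3415 424.041 ]]
```

Request:
{"name": "arm_command", "arguments": {"rows": [{"dx": 0.003,"dy": -0.002,"dz": 0.06,"wx": 0,"wy": 0,"wz": 0,"fingers": -1},{"dx": 0.003,"dy": -0.002,"dz": 0.13,"wx": 0,"wy": 0,"wz": 0,"fingers": -1},{"dx": 0.003,"dy": -0.002,"dz": 0.178,"wx": 0,"wy": 0,"wz": 0,"fingers": -1},{"dx": 0.003,"dy": -0.002,"dz": 0.178,"wx": 0,"wy": 0,"wz": 0,"fingers": -1},{"dx": 0.003,"dy": -0.002,"dz": 0.178,"wx": 0,"wy": 0,"wz": 0,"fingers": -1}]}}

```text
t: 7.1
tcp_pos: [0.5786, 0.0228, 0.3165]
tcp_rot: [-180.0, 0.0, 46.3]
contact_force: [0.4, -0.8, -1.2]
gripper_width: 0.011
gripper_force: 30.0
```

```bash
python3 - <<'E'
from h import *
np.set_printoptions(precision=4,suppress=True)
env.grab_frame("scene");s=state(); M=T(s); print(s["tcp_pos"],s["tcp_rot"],s["contact_force"]); f=env.grab_frame("wrist"); 
q=proj("wrist",[(M@[0,0,.237,1])[:3]],M); x0,y0=int(q[0,0])-60,int(q[0,1])-70
c=cv2.resize(f[y0:y0+120,x0:x0+120],None,fx=5,fy=5,interpolation=cv2.INTER_CUBIC)
print(x0,y0); cv2.imwrite("pics/w4.png",c); 
a=np.linspace(0,2*np.pi,73)
for r,z,d in [(.0045,.237,(0,0)),(.006,.234,(0,0)),(.00675,s["tcp_pos"][2]-.054,(0,0))]:
    W=np.array([(M@[r*np.cos(t),r*np.sin(t),z,1])[:3] for t in a]); q4=(proj("wrist",W,M)-[x0,y0])*5; print(r,q4.min(0),q4.max(0))
E
```

```text
[0.5786 0.0228 0.3169] [179.9828  -0.003   46.2712] [ 0.5347  0.5792 -1.0128]
255 185
0.0045 [267.392  315.8338] [340.8409 386.0212]
0.006 [254.7055 310.7256] [353.8794 405.3796]
0.00675 [253.068 246.882] [352.3761 342.6384]
```

View pics/w4.png

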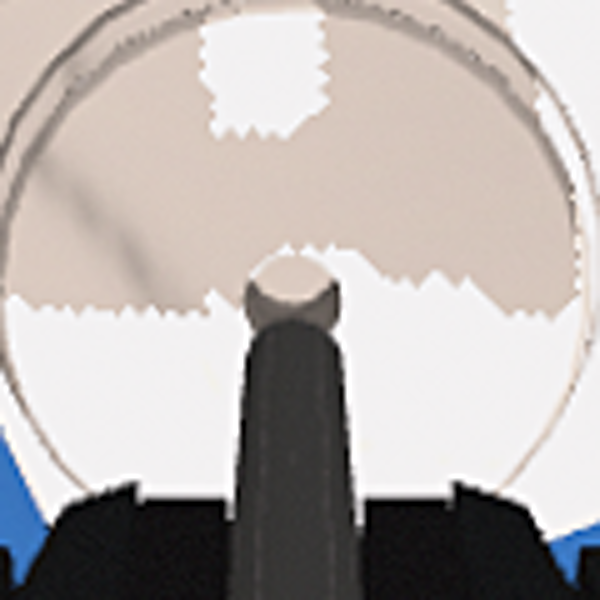

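Request:
{"name": "arm_command", "arguments": {"rows": [{"dx": 0.002,"dy": -0.0016,"dz": 0.06,"wx": 0,"wy": 0,"wz": 0,"fingers": -1},{"dx": 0.002,"dy": -0.0016,"dz": 0.09,"wx": 0,"wy": 0,"wz": 0,"fingers": -1},{"dx": 0.002,"dy": -0.0016,"dz": 0.1,"wx": 0,"wy": 0,"wz": 0,"fingers": -1},{"dx": 0.002,"dy": -0.0016,"dz": 0.11,"wx": 0,"wy": 0,"wz": 0,"fingers": -1},{"dx": 0.002,"dy": -0.0016,"dz": 0.12,"wx": 0,"wy": 0,"wz": 0,"fingers": -1}]}}

```text
t: 7.7
tcp_pos: [0.5786, 0.0235, 0.2865]
tcp_rot: [-180.0, 0.0, 46.3]
contact_force: [1.0, -0.4, -1.7]
gripper_width: 0.0108
gripper_force: 30.0
```

Request:
{"name": "arm_command", "arguments": {"rows": [{"dx": 0,"dy": 0,"dz": 0.02,"wx": 0,"wy": 0,"wz": 0,"fingers": -1},{"dx": 0,"dy": 0,"dz": 0.04,"wx": 0,"wy": 0,"wz": 0,"fingers": -1},{"dx": 0,"dy": 0,"dz": 0.06,"wx": 0,"wy": 0,"wz": 0,"fingers": -1},{"dx": 0,"dy": 0,"dz": 0.08,"wx": 0,"wy": 0,"wz": 0,"fingers": -1},{"dx": 0,"dy": 0,"dz": 0.08,"wx": 0,"wy": 0,"wz": 0,"fingers": -1}]}}

```text
t: 8.2
tcp_pos: [0.5784, 0.0234, 0.2653]
tcp_rot: [-179.9, 0.1, 46.3]
contact_force: [0.1, -0.6, -1.0]
gripper_width: 0.0109
gripper_force: 30.0
```

Tip is 26 mm in, no force. Another 9 mm, then gentle steps until it touches.

Request:
{"name": "arm_command", "arguments": {"rows": [{"dx": 0,"dy": 0,"dz": 0.02,"wx": 0,"wy": 0,"wz": 0,"fingers": -1},{"dx": 0,"dy": 0,"dz": 0.028,"wx": 0,"wy": 0,"wz": 0,"fingers": -1},{"dx": 0,"dy": 0,"dz": 0.032,"wx": 0,"wy": 0,"wz": 0,"fingers": -1},{"dx": 0,"dy": 0,"dz": 0.036,"wx": 0,"wy": 0,"wz": 0,"fingers": -1},{"dx": 0,"dy": 0,"dz": 0.036,"wx": 0,"wy": 0,"wz": 0,"fingers": -1}]}}

```text
t: 8.7
tcp_pos: [0.5785, 0.0235, 0.2571]
tcp_rot: [-180.0, 0.0, 46.3]
contact_force: [0.8, -1.7, -1.1]
gripper_width: 0.0111
gripper_force: 30.0
```

Request:
{"name": "arm_command", "arguments": {"rows": [{"dx": 0,"dy": 0,"dz": 0.003,"wx": 0,"wy": 0,"wz": 0,"fingers": -1},{"dx": 0,"dy": 0,"dz": 0.006,"wx": 0,"wy": 0,"wz": 0,"fingers": -1},{"dx": 0,"dy": 0,"dz": 0.009,"wx": 0,"wy": 0,"wz": 0,"fingers": -1},{"dx": 0,"dy": 0,"dz": 0.01,"wx": 0,"wy": 0,"wz": 0,"fingers": -1},{"dx": 0,"dy": 0,"dz": 0.01,"wx": 0,"wy": 0,"wz": 0,"fingers": -1}]}}

```text
t: 9.2
tcp_pos: [0.5784, 0.0235, 0.2546]
tcp_rot: [-180.0, 0.0, 46.3]
contact_force: [-0.1, -1.5, -0.7]
gripper_width: 0.0109
gripper_force: 30.0
```

Request:
{"name": "arm_command", "arguments": {"rows": [{"dx": 0,"dy": 0,"dz": 0.003,"wx": 0,"wy": 0,"wz": 0,"fingers": -1},{"dx": 0,"dy": 0,"dz": 0.005,"wx": 0,"wy": 0,"wz": 0,"fingers": -1},{"dx": 0,"dy": 0,"dz": 0.007,"wx": 0,"wy": 0,"wz": 0,"fingers": -1},{"dx": 0,"dy": 0,"dz": 0.008,"wx": 0,"wy": 0,"wz": 0,"fingers": -1},{"dx": 0,"dy": 0,"dz": 0.008,"wx": 0,"wy": 0,"wz": 0,"fingers": -1}]}}

```text
t: 9.7
tcp_pos: [0.5785, 0.0236, 0.2537]
tcp_rot: [180.0, -0.0, 46.3]
contact_force: [-2.0, -0.4, 9.3]
gripper_width: 0.0109
gripper_force: 30.0
```

Request:
{"name": "arm_command", "arguments": {"rows": [{"dx": 0,"dy": 0,"dz": 0,"wx": 0,"wy": 0,"wz": 0,"fingers": 0.1},{"dx": 0,"dy": 0,"dz": 0,"wx": 0,"wy": 0,"wz": 0,"fingers": 0.1},{"dx": 0,"dy": 0,"dz": 0,"wx": 0,"wy": 0,"wz": 0,"fingers": 0.1},{"dx": 0,"dy": 0,"dz": 0,"wx": 0,"wy": 0,"wz": 0,"fingers": 0.1},{"dx": 0,"dy": 0,"dz": -0.06,"wx": 0,"wy": 0,"wz": 0,"fingers": 0.1}]}}

```text
t: 10.2
tcp_pos: [0.5781, 0.0235, 0.2661]
tcp_rot: [-179.8, 0.2, 46.3]
contact_force: [-0.3, 0.6, 0.6]
gripper_width: 0.0478
gripper_force: 0.0
```

Request:
{"name": "arm_command", "arguments": {"rows": [{"dx": 0,"dy": 0,"dz": -0.15,"wx": 0,"wy": 0,"wz": 0,"fingers": 0.5},{"dx": 0,"dy": 0,"dz": -0.3,"wx": 0,"wy": 0,"wz": 0,"fingers": 0.5},{"dx": 0,"dy": 0,"dz": -0.4,"wx": 0,"wy": 0,"wz": 0,"fingers": 0.5},{"dx": 0,"dy": 0,"dz": -0.4,"wx": 0,"wy": 0,"wz": 0,"fingers": 0.5},{"dx": 0,"dy": 0,"dz": -0.4,"wx": 0,"wy": 0,"wz": 0,"fingers": 0.5}]}}

```text
t: 10.7
tcp_pos: [0.5784, 0.0235, 0.367]
tcp_rot: [-179.9, 0.1, 46.3]
contact_force: [0.1, -0.7, -1.4]
gripper_width: 0.0658
gripper_force: 0.0
```

```bash
python3 - <<'E'
from h import *
np.set_printoptions(precision=4,suppress=True)
f=env.grab_frame("top"); g=env.grab_frame("scene")
s=state(); M=T(s); print(s["t"],s["tcp_pos"],s["tcp_rot"],s["contact_force"]); f=env.grab_frame("wrist"); 
h=np.array([.5785,.0236,.054]); t=h+[0,0,.084]
q=proj("wrist",[h,t],M); x0,y0=int(q[:,0].mean())-70,int(q[:,1].mean())-70
a=np.linspace(0,2*np.pi,73)
for r,z in [(.00675,.054),(.0045,.138),(.006,.135)]:
    W=np.array([[h[0]+r*np.cos(t),h[1]+r*np.sin(t),z] for t in a]); q4=(proj("wrist",W,M)-[x0,y0])*4; print(r,q4.min(0),q4.max(0))
c=cv2.resize(f[y0:y0+130,x0:x0+140],None,fx=4,fy=4,interpolation=cv2.INTER_CUBIC); cv2.imwrite("pics/w5a.png",c)
g=cv2.resize(g[220:320,260:360],None,fx=2.4,fy=2.4); c[-240:,-240:]=g
cv2.imwrite("pics/w5.png",c)
print(x0,y0)
E
```

```text
10.8 [0.5784 0.0235 0.366 ] [-179.8154    0.1301   46.2725] [0.7445 0.1296 0.1024]
0.00675 [247.9788 186.6101] [314.8591 251.7968]
0.0045 [253.9985 317.3086] [315.1006 375.485 ]
0.006 [244.19   301.7966] [324.5967 378.4607]
246 172
```

View pics/w5.png

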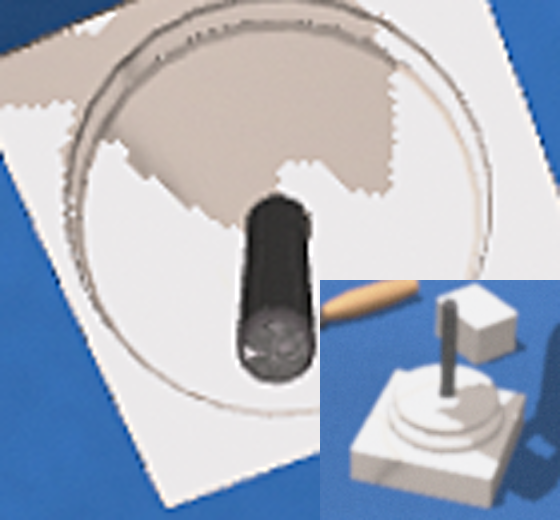

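```bash
python3 - <<'E'
from h import *
np.set_printoptions(precision=4,suppress=True)
M=T(); print(M[:3,3]); plan([((.4586,.3665,.33),down(90))],M)
E
```

```text
[0.5785 0.0234 0.366 ]
CALL d [ 0.33  -0.647  0.073] w [-0.0003  0.0001 -0.0607] ->  [0.519 0.195 0.348]
CALL d [ 0.547 -0.478  0.072] w [-0.0003  0.0001 -0.0607] ->  [0.459 0.366 0.33 ]
```

Request:
{"name": "arm_command", "arguments": {"rows": [{"dx": 0.33,"dy": -0.647,"dz": 0.073,"wx": 0,"wy": 0,"wz": -0.0607,"fingers": 0.8},{"dx": 0.33,"dy": -0.647,"dz": 0.073,"wx": 0,"wy": 0,"wz": -0.0607,"fingers": 0.8},{"dx": 0.33,"dy": -0.647,"dz": 0.073,"wx": 0,"wy": 0,"wz": -0.0607,"fingers": 0.8},{"dx": 0.33,"dy": -0.647,"dz": 0.073,"wx": 0,"wy": 0,"wz": -0.0607,"fingers": 0.8},{"dx": 0.33,"dy": -0.647,"dz": 0.073,"wx": 0,"wy": 0,"wz": -0.0607,"fingers": 0.8}]}}

```text
t: 11.35
tcp_pos: [0.5171, 0.198, 0.348]
tcp_rot: [-179.8, 0.1, 68.4]
contact_force: [0.3, -1.1, 0.5]
gripper_width: 0.0794
gripper_force: 0.0
```

Request:
{"name": "arm_command", "arguments": {"rows": [{"dx": 0.547,"dy": -0.478,"dz": 0.072,"wx": 0,"wy": 0,"wz": -0.0607,"fingers": 0.8},{"dx": 0.547,"dy": -0.478,"dz": 0.072,"wx": 0,"wy": 0,"wz": -0.0607,"fingers": 0.8},{"dx": 0.547,"dy": -0.478,"dz": 0.072,"wx": 0,"wy": 0,"wz": -0.0607,"fingers": 0.8},{"dx": 0.547,"dy": -0.478,"dz": 0.072,"wx": 0,"wy": 0,"wz": -0.0607,"fingers": 0.8},{"dx": 0.547,"dy": -0.478,"dz": 0.072,"wx": 0,"wy": 0,"wz": -0.0607,"fingers": 0.8}]}}

```text
t: 11.85
tcp_pos: [0.4577, 0.3686, 0.3301]
tcp_rot: [-179.8, 0.0, 90.2]
contact_force: [-0.2, -0.5, -1.0]
gripper_width: 0.079
gripper_force: 0.0
```

```bash
python3 - <<'E'
from h import *
np.set_printoptions(precision=4,suppress=True)
for i in range(3): env.grab_frame("wrist")
s=state(); M=T(s); print(s["t"],s["tcp_pos"],s["tcp_rot"],s["contact_force"]); f=env.grab_frame("wrist"); cv2.imwrite("pics/w6.png",f)
for r in env.spot_point("drum","wrist")[:2]: print("spot",r,at_z("wrist",r["uv"],0,M))
for r in env.cut_out("drum","wrist")[:1]:
    m=r["region"].astype(np.uint8); print(r["conf"],r["bbox"])
    # fit predicted silhouette
    c=(M@[0,0,0,1])[:2]; best=None
    a=np.linspace(0,2*np.pi,60)
    from scipy.optimize import minimize
    def cost(p):
        W=np.array([[p[0]+.025*np.cos(t),p[1]+.025*np.sin(t),z] for z in(0,.065) for t in a]); q=proj("wrist",W,M).astype(np.float32)
        h=cv2.convexHull(q); im=np.zeros((480,640),np.uint8); cv2.fillPoly(im,[np.round(h*16).astype(np.int32)],1,shift=4); return (im!=m).sum()
    r=min((minimize(cost,c+np.array(d),method="Nelder-Mead",options=dict(initial_simplex=np.array([c+d,c+d+[.004,0],c+d+[0,.004]]))) for d in ([0,0],[.003,.003])),key=lambda r:r.fun); print("fit",r.x,r.fun,m.sum())
    p=r.x
h=cv2.HoughCircles(cv2.medianBlur(cv2.cvtColor(f,6),3),cv2.HOUGH_GRADIENT,1,20,param1=100,param2=14,minRadius=6,maxRadius=18)
q=proj("wrist",[[*p,.065]],M)[0]; print(q, None if h is None else [x for x in h[0] if np.hypot(*(x[:2]-q))<20])
E
```

```text
12.0 [0.4594 0.3653 0.331 ] [-179.9078    0.0393   89.9191] [-0.1551  0.3017  0.1164]
spot {'uv': [318.6, 224.7], 'conf': 0.85} [0.4624 0.3644 0.    ]
0.94 [283.7, 198.4, 68.7, 80.2]
fit [0.4603 0.3641] 235.0 4512
[316.6321 245.5617] [array([317.5, 245.5,  10.5], dtype=float32)]
```

```bash
python3 - <<'E'
from h import *
np.set_printoptions(precision=4,suppress=True)
plan([((.4612,.3643,.231),down(90)),((.4612,.3643,.198),down(90))])
E
```

```text
CALL d [-0.003  0.007  0.402] w [-0.0002  0.     -0.0004] ->  [0.461 0.364 0.231]
CALL d [ 0.    -0.     0.132] w [ 0. -0.  0.] ->  [0.461 0.364 0.198]
```

Request:
{"name": "arm_command", "arguments": {"rows": [{"dx": -0.003,"dy": 0.007,"dz": 0.15,"wx": 0,"wy": 0,"wz": 0,"fingers": 0.8},{"dx": -0.003,"dy": 0.007,"dz": 0.3,"wx": 0,"wy": 0,"wz": 0,"fingers": 0.8},{"dx": -0.003,"dy": 0.007,"dz": 0.42,"wx": 0,"wy": 0,"wz": 0,"fingers": 0.8},{"dx": -0.003,"dy": 0.007,"dz": 0.5,"wx": 0,"wy": 0,"wz": 0,"fingers": 0.8},{"dx": -0.003,"dy": 0.007,"dz": 0.534,"wx": 0,"wy": 0,"wz": 0,"fingers": 0.8}]}}

```text
t: 12.65
tcp_pos: [0.4606, 0.3646, 0.1963]
tcp_rot: [-179.8, 0.1, 89.9]
contact_force: [0.1, -0.0, 0.1]
gripper_width: 0.0793
gripper_force: 0.0
```

Request:
{"name": "arm_command", "arguments": {"rows": [{"dx": 0,"dy": 0,"dz": 0,"wx": 0,"wy": 0,"wz": 0,"fingers": 0.8},{"dx": 0,"dy": 0,"dz": 0,"wx": 0,"wy": 0,"wz": 0,"fingers": 0.4},{"dx": 0,"dy": 0,"dz": 0,"wx": 0,"wy": 0,"wz": 0,"fingers": 0.2},{"dx": 0,"dy": 0,"dz": 0,"wx": 0,"wy": 0,"wz": 0,"fingers": 0},{"dx": 0,"dy": 0,"dz": 0,"wx": 0,"wy": 0,"wz": 0,"fingers": -0.3}]}}

```text
t: 13.15
tcp_pos: [0.4605, 0.3657, 0.1987]
tcp_rot: [180.0, -0.0, 90.0]
contact_force: [-1.2, -0.4, 1.1]
gripper_width: 0.0498
gripper_force: 10.2
```

Request:
{"name": "arm_command", "arguments": {"rows": [{"dx": 0,"dy": 0,"dz": 0,"wx": 0,"wy": 0,"wz": 0,"fingers": -1},{"dx": 0,"dy": 0,"dz": 0,"wx": 0,"wy": 0,"wz": 0,"fingers": -1},{"dx": 0,"dy": 0,"dz": 0,"wx": 0,"wy": 0,"wz": 0,"fingers": -1},{"dx": 0,"dy": 0,"dz": -0.02,"wx": 0,"wy": 0,"wz": 0,"fingers": -1},{"dx": 0,"dy": 0,"dz": -0.1,"wx": 0,"wy": 0,"wz": 0,"fingers": -1}]}}

```text
t: 13.65
tcp_pos: [0.4598, 0.3653, 0.2213]
tcp_rot: [-179.7, 0.1, 90.0]
contact_force: [0.1, 1.3, -2.8]
gripper_width: 0.0486
gripper_force: 30.0
```

```bash
python3 - <<'E'
from h import *
np.set_printoptions(precision=4,suppress=True)
s=state(); M=T(s); print(s)
plan([((.4612,.3643,.32),down(90)),((.5785,.0236,.36),down(60))],M)
E
```

```text
{'t': 13.65, 'joint_pos': array([26.9199, 36.1796, 82.3953,  0.0389, 61.7976, 26.9248]), 'joint_velocities': array([  0.0881, -17.1292, -11.5081,   0.1033,  26.9007,   0.0783]), 'effort': array([ -0.0213, -50.3116, -17.1532,   0.0593,  -0.8998,   0.0002]), 'tcp_pos': array([0.4598, 0.3653, 0.2213]), 'tcp_rot': array([-179.6525,    0.1382,   89.9771]), 'contact_force': array([ 0.0834,  1.319 , -2.7715]), 'torque': array([-0.087 ,  0.092 , -0.0082]), 'gripper_force': 29.99997434351826, 'gripper_width': 0.04863711261751637}
CALL d [-0.005  0.003 -0.395] w [-0.001   0.0004 -0.0001] ->  [0.461 0.364 0.32 ]
CALL d [-0.681  0.235 -0.08 ] w [-0.     -0.      0.0417] ->  [0.52  0.194 0.34 ]
CALL d [-0.597  0.403 -0.08 ] w [-0.     -0.      0.0417] ->  [0.578 0.024 0.36 ]
```

Request:
{"name": "arm_command", "arguments": {"rows": [{"dx": 0,"dy": 0,"dz": -0.1,"wx": 0,"wy": 0,"wz": 0,"fingers": -1},{"dx": 0,"dy": 0,"dz": -0.25,"wx": 0,"wy": 0,"wz": 0,"fingers": -1},{"dx": 0,"dy": 0,"dz": -0.38,"wx": 0,"wy": 0,"wz": 0,"fingers": -1},{"dx": 0,"dy": 0,"dz": -0.48,"wx": 0,"wy": 0,"wz": 0,"fingers": -1},{"dx": 0,"dy": 0,"dz": -0.54,"wx": 0,"wy": 0,"wz": 0,"fingers": -1}]}}

```text
t: 14.15
tcp_pos: [0.4602, 0.3655, 0.3599]
tcp_rot: [180.0, -0.0, 90.0]
contact_force: [0.4, 0.1, -3.1]
gripper_width: 0.0486
gripper_force: 30.0
```

Request:
{"name": "arm_command", "arguments": {"rows": [{"dx": -0.14,"dy": 0.05,"dz": 0,"wx": 0,"wy": 0,"wz": 0.0083,"fingers": -1},{"dx": -0.28,"dy": 0.1,"dz": 0,"wx": 0,"wy": 0,"wz": 0.0167,"fingers": -1},{"dx": -0.42,"dy": 0.15,"dz": 0,"wx": 0,"wy": 0,"wz": 0.025,"fingers": -1},{"dx": -0.56,"dy": 0.2,"dz": 0,"wx": 0,"wy": 0,"wz": 0.0333,"fingers": -1},{"dx": -0.68,"dy": 0.235,"dz": 0,"wx": 0,"wy": 0,"wz": 0.0417,"fingers": -1}]}}

```text
t: 14.65
tcp_pos: [0.5194, 0.1938, 0.3575]
tcp_rot: [-179.9, 0.1, 74.8]
contact_force: [-0.2, 0.3, -3.7]
gripper_width: 0.049
gripper_force: 30.0
```

```bash
python3 - <<'E'
from h import *
np.set_printoptions(precision=4,suppress=True)
s=state(); M=T(s); print(s["tcp_pos"],s["tcp_rot"],s["contact_force"])
plan([((.5785,.0236,.365),down(60))],M)
E
```

```text
[0.5194 0.1938 0.3575] [-179.8574    0.0501   74.8131] [-0.1749  0.2922 -3.6675]
CALL d [-0.595  0.406 -0.03 ] w [-0.0004  0.0002  0.0411] ->  [0.578 0.024 0.365]
```

Request:
{"name": "arm_command", "arguments": {"rows": [{"dx": -0.12,"dy": 0.08,"dz": -0.03,"wx": 0,"wy": 0,"wz": 0.0083,"fingers": -1},{"dx": -0.26,"dy": 0.18,"dz": -0.03,"wx": 0,"wy": 0,"wz": 0.0167,"fingers": -1},{"dx": -0.4,"dy": 0.27,"dz": -0.03,"wx": 0,"wy": 0,"wz": 0.025,"fingers": -1},{"dx": -0.52,"dy": 0.36,"dz": -0.03,"wx": 0,"wy": 0,"wz": 0.0333,"fingers": -1},{"dx": -0.595,"dy": 0.406,"dz": -0.03,"wx": 0,"wy": 0,"wz": 0.0411,"fingers": -1}]}}

```text
t: 15.15
tcp_pos: [0.5792, 0.023, 0.3647]
tcp_rot: [-179.9, 0.1, 59.9]
contact_force: [0.4, -0.2, -3.2]
gripper_width: 0.049
gripper_force: 30.0
```

```bash
python3 - <<'E'
from h import *
np.set_printoptions(precision=4,suppress=True)
for i in range(4): f=env.grab_frame("wrist")
s=state(); M=T(s); print(s["tcp_pos"],s["tcp_rot"],s["contact_force"]); f=env.grab_frame("wrist"); cv2.imwrite("pics/w7.png",f)
t=env.grab_frame("top"); g=env.grab_frame("scene")
a=np.linspace(0,2*np.pi,73)
im=f[170:430,180:450].copy()
for r,z in [(.025,.1335),(.0075,.1335),(.025,.1985)]:
    W=np.array([(M@[r*np.cos(t_),r*np.sin(t_),z,1])[:3] for t_ in a]); cv2.polylines(im,[np.round((proj("wrist",W,M)-[180,170])*16).astype(np.int32)],1,(0,0,255),1,shift=4)
im=cv2.resize(im,None,fx=1.6,fy=1.6,interpolation=cv2.INTER_CUBIC)
B=np.array([.5785,.0236,.138])
def crop(n,F):
    q=proj(n,[B])[0]; x,y=int(q[0])-30,int(q[1])-35; print(n,q,x,y); return cv2.resize(F[y:y+60,x:x+60],(300,300),interpolation=cv2.INTER_CUBIC)
out=np.zeros((600,735,3),np.uint8); out[:im.shape[0],:im.shape[1]]=im; out[:300,435:]=crop("scene",g); out[300:,435:]=crop("top",t)
cv2.imwrite("pics/c7.png",out)
E
```

```text
[0.5784 0.0256 0.3649] [-179.8458    0.0404   60.1746] [-0.4753  0.6783 -2.7248]
scene [313.6862 228.4965] 283 193
top [302.868  198.1074] 272 163
```

View pics/c7.png

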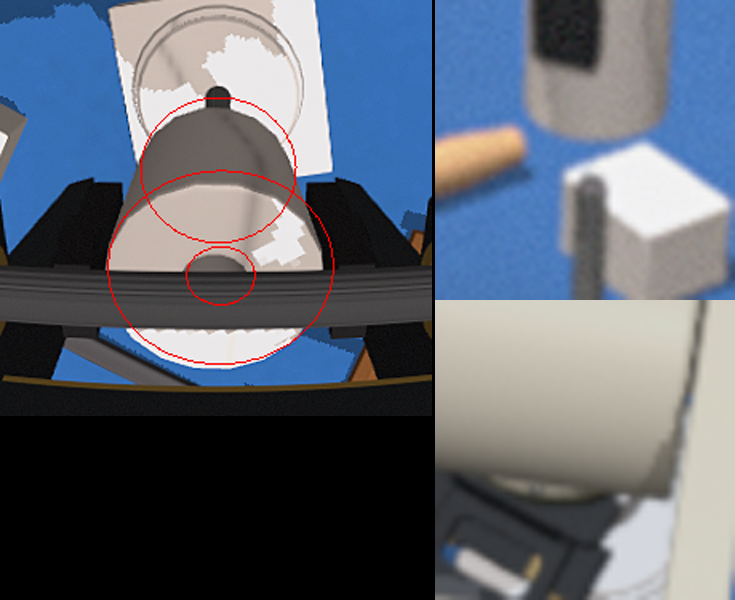

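```bash
python3 - <<'E'
from h import *
np.set_printoptions(precision=4,suppress=True)
P=[]
for i in range(8): env.grab_frame("scene"); s=state(); P.append(np.r_[s["tcp_pos"],s["tcp_rot"][2]]); 
P=np.array(P); print(P.mean(0),P.std(0)); M=T(); M[:3,3]=P.mean(0)[:3]; M[:3,:3]=down(P[:,3].mean())
q=proj("wrist",[[.5785,.0236,z] for z in(.054,.06,.138)],M); print(q,(q-[180,170])*1.6)
f=cv2.cvtColor(cv2.imread("pics/w7.png"),6)
for r in range(222,238,2): print(r,f[r,300:332])
plan([((.5791,.0247,.345),down(60))],M)
E
```

```text
[ 0.5784  0.0262  0.3654 60.2289] [0.0001 0.0003 0.     0.0286]
[[316.703  231.0621]
 [316.7737 232.8185]
 [318.0236 264.1006]] [[218.7248  97.6994]
 [218.8379 100.5095]
 [220.8378 150.561 ]]
222 [186 189 192 191 191 192 193 193 191 191 192 192 195 196 195 224 240 244
 243 240 237 234 233 234 233 233 233 234 234 233 233 234]
224 [190 187 190 191 192 192 190 192 193 197 196 183 154 101  53  32  25  42
  55 119 202 241 242 237 234 234 234 233 233 234 234 233]
226 [229 206 186 189 191 191 193 195 203 167  85  25  41  52  48  49  51  49
  49  44  38  53 144 246 239 234 234 233 234 233 234 234]
228 [235 235 224 182 184 187 190 202 148  68  34  43  48  56  47  50  49  50
  51  51  52  48  32 121 241 241 235 233 234 233 233 233]
230 [234 234 232 225 238 240 232 194 114  31  44  47  49  55  50  50  51  52
  51  51  51  53  41  56 148 230 238 234 234 234 233 234]
232 [234 234 233 234 234 236 243 202 110  29  45  47  48  58  50  49  52  51
  51  50  52  52  43  54 168 233 238 234 234 233 234 234]
234 [234 233 233 233 234 235 241 233 141  27  46  45  46  56  49  51  51  51
  49  50  52  52  40  48 223 240 235 234 233 234 233 234]
236 [234 234 236 238 242 245 253 220 124  25  41  42  44  51  46  43  48  46
  46  46  47  48  37  76 245 243 236 235 234 233 234 233]
CALL d [-0.004  0.005  0.082] w [ 0.     -0.      0.0006] ->  [0.579 0.025 0.345]
```

Request:
{"name": "arm_command", "arguments": {"rows": [{"dx": -0.004,"dy": 0.005,"dz": 0.04,"wx": 0,"wy": 0,"wz": 0,"fingers": -1},{"dx": -0.004,"dy": 0.005,"dz": 0.08,"wx": 0,"wy": 0,"wz": 0,"fingers": -1},{"dx": -0.004,"dy": 0.005,"dz": 0.08,"wx": 0,"wy": 0,"wz": 0,"fingers": -1},{"dx": -0.004,"dy": 0.005,"dz": 0.08,"wx": 0,"wy": 0,"wz": 0,"fingers": -1},{"dx": -0.004,"dy": 0.005,"dz": 0.08,"wx": 0,"wy": 0,"wz": 0,"fingers": -1}]}}

```text
t: 16.4
tcp_pos: [0.5793, 0.0241, 0.3456]
tcp_rot: [-180.0, 0.0, 60.2]
contact_force: [0.3, 1.4, -3.0]
gripper_width: 0.0489
gripper_force: 30.0
```

Request:
{"name": "arm_command", "arguments": {"rows": [{"dx": 0,"dy": 0,"dz": 0.012,"wx": 0,"wy": 0,"wz": 0,"fingers": -1},{"dx": 0,"dy": 0,"dz": 0.024,"wx": 0,"wy": 0,"wz": 0,"fingers": -1},{"dx": 0,"dy": 0,"dz": 0.036,"wx": 0,"wy": 0,"wz": 0,"fingers": -1},{"dx": 0,"dy": 0,"dz": 0.048,"wx": 0,"wy": 0,"wz": 0,"fingers": -1},{"dx": 0,"dy": 0,"dz": 0.048,"wx": 0,"wy": 0,"wz": 0,"fingers": -1}]}}

```text
t: 16.9
tcp_pos: [0.5791, 0.024, 0.3328]
tcp_rot: [-179.9, 0.0, 60.2]
contact_force: [0.0, 0.2, -4.1]
gripper_width: 0.0493
gripper_force: 30.0
```

Request:
{"name": "arm_command", "arguments": {"rows": [{"dx": 0,"dy": 0,"dz": 0.015,"wx": 0,"wy": 0,"wz": 0,"fingers": -1},{"dx": 0,"dy": 0,"dz": 0.03,"wx": 0,"wy": 0,"wz": 0,"fingers": -1},{"dx": 0,"dy": 0,"dz": 0.045,"wx": 0,"wy": 0,"wz": 0,"fingers": -1},{"dx": 0,"dy": 0,"dz": 0.06,"wx": 0,"wy": 0,"wz": 0,"fingers": -1},{"dx": 0,"dy": 0,"dz": 0.06,"wx": 0,"wy": 0,"wz": 0,"fingers": -1}]}}

```text
t: 17.4
tcp_pos: [0.5791, 0.0241, 0.3177]
tcp_rot: [-179.9, 0.0, 60.2]
contact_force: [-0.0, 0.3, -2.2]
gripper_width: 0.0489
gripper_force: 30.0
```

Threaded freely; lowering on to just above the moulding.

Request:
{"name": "arm_command", "arguments": {"rows": [{"dx": 0,"dy": 0,"dz": 0.03,"wx": 0,"wy": 0,"wz": 0,"fingers": -1},{"dx": 0,"dy": 0,"dz": 0.06,"wx": 0,"wy": 0,"wz": 0,"fingers": -1},{"dx": 0,"dy": 0,"dz": 0.09,"wx": 0,"wy": 0,"wz": 0,"fingers": -1},{"dx": 0,"dy": 0,"dz": 0.12,"wx": 0,"wy": 0,"wz": 0,"fingers": -1},{"dx": 0,"dy": 0,"dz": 0.12,"wx": 0,"wy": 0,"wz": 0,"fingers": -1}]}}

```text
t: 17.9
tcp_pos: [0.579, 0.0241, 0.287]
tcp_rot: [-179.8, 0.1, 60.2]
contact_force: [-0.3, -0.0, -3.4]
gripper_width: 0.0493
gripper_force: 30.0
```

Request:
{"name": "arm_command", "arguments": {"rows": [{"dx": 0,"dy": 0,"dz": 0.03,"wx": 0,"wy": 0,"wz": 0,"fingers": -1},{"dx": 0,"dy": 0,"dz": 0.06,"wx": 0,"wy": 0,"wz": 0,"fingers": -1},{"dx": 0,"dy": 0,"dz": 0.09,"wx": 0,"wy": 0,"wz": 0,"fingers": -1},{"dx": 0,"dy": 0,"dz": 0.12,"wx": 0,"wy": 0,"wz": 0,"fingers": -1},{"dx": 0,"dy": 0,"dz": 0.124,"wx": 0,"wy": 0,"wz": 0,"fingers": -1}]}}

```text
t: 18.4
tcp_pos: [0.5789, 0.0241, 0.2562]
tcp_rot: [-179.8, 0.1, 60.2]
contact_force: [0.3, -0.5, -1.8]
gripper_width: 0.0494
gripper_force: 30.0
```

Request:
{"name": "arm_command", "arguments": {"rows": [{"dx": 0,"dy": 0,"dz": 0.003,"wx": 0,"wy": 0,"wz": 0,"fingers": -1},{"dx": 0,"dy": 0,"dz": 0.006,"wx": 0,"wy": 0,"wz": 0,"fingers": -1},{"dx": 0,"dy": 0,"dz": 0.006,"wx": 0,"wy": 0,"wz": 0,"fingers": -1},{"dx": 0,"dy": 0,"dz": 0.006,"wx": 0,"wy": 0,"wz": 0,"fingers": -1},{"dx": 0,"dy": 0,"dz": 0.006,"wx": 0,"wy": 0,"wz": 0,"fingers": -1}]}}

```text
t: 18.9
tcp_pos: [0.5791, 0.0241, 0.2561]
tcp_rot: [-180.0, 0.0, 60.2]
contact_force: [0.6, 0.1, -2.7]
gripper_width: 0.049
gripper_force: 30.0
```

Request:
{"name": "arm_command", "arguments": {"rows": [{"dx": 0,"dy": 0,"dz": 0.003,"wx": 0,"wy": 0,"wz": 0,"fingers": -1},{"dx": 0,"dy": 0,"dz": 0.006,"wx": 0,"wy": 0,"wz": 0,"fingers": -1},{"dx": 0,"dy": 0,"dz": 0.009,"wx": 0,"wy": 0,"wz": 0,"fingers": -1},{"dx": 0,"dy": 0,"dz": 0.009,"wx": 0,"wy": 0,"wz": 0,"fingers": -1},{"dx": 0,"dy": 0,"dz": 0.009,"wx": 0,"wy": 0,"wz": 0,"fingers": -1}]}}

```text
t: 19.4
tcp_pos: [0.5791, 0.0241, 0.2536]
tcp_rot: [-179.9, 0.0, 60.2]
contact_force: [0.3, 0.2, -2.8]
gripper_width: 0.0489
gripper_force: 30.0
```

Request:
{"name": "arm_command", "arguments": {"rows": [{"dx": 0,"dy": 0,"dz": 0.002,"wx": 0,"wy": 0,"wz": 0,"fingers": -1},{"dx": 0,"dy": 0,"dz": 0.004,"wx": 0,"wy": 0,"wz": 0,"fingers": -1},{"dx": 0,"dy": 0,"dz": 0.006,"wx": 0,"wy": 0,"wz": 0,"fingers": -1},{"dx": 0,"dy": 0,"dz": 0.006,"wx": 0,"wy": 0,"wz": 0,"fingers": -1},{"dx": 0,"dy": 0,"dz": 0.006,"wx": 0,"wy": 0,"wz": 0,"fingers": -1}]}}

```text
t: 19.9
tcp_pos: [0.579, 0.0241, 0.2527]
tcp_rot: [-180.0, 0.0, 60.2]
contact_force: [-3.2, 0.7, 5.7]
gripper_width: 0.049
gripper_force: 30.0
```

Request:
{"name": "arm_command", "arguments": {"rows": [{"dx": 0,"dy": 0,"dz": 0,"wx": 0,"wy": 0,"wz": 0,"fingers": 0.3},{"dx": 0,"dy": 0,"dz": 0,"wx": 0,"wy": 0,"wz": 0,"fingers": 0.5},{"dx": 0,"dy": 0,"dz": 0,"wx": 0,"wy": 0,"wz": 0,"fingers": 0.5},{"dx": 0,"dy": 0,"dz": 0,"wx": 0,"wy": 0,"wz": 0,"fingers": 0.5},{"dx": 0,"dy": 0,"dz": -0.04,"wx": 0,"wy": 0,"wz": 0,"fingers": 0.5}]}}

```text
t: 20.4
tcp_pos: [0.5789, 0.0241, 0.2614]
tcp_rot: [-179.8, 0.1, 60.2]
contact_force: [-0.5, 0.2, 0.6]
gripper_width: 0.0662
gripper_force: 0.0
```

Request:
{"name": "arm_command", "arguments": {"rows": [{"dx": 0,"dy": 0,"dz": -0.1,"wx": 0,"wy": 0,"wz": 0,"fingers": 0.6},{"dx": 0,"dy": 0,"dz": -0.25,"wx": 0,"wy": 0,"wz": 0,"fingers": 0.6},{"dx": 0,"dy": 0,"dz": -0.4,"wx": 0,"wy": 0,"wz": 0,"fingers": 0.6},{"dx": 0,"dy": 0,"dz": -0.44,"wx": 0,"wy": 0,"wz": 0,"fingers": 0.6},{"dx": 0,"dy": 0,"dz": -0.44,"wx": 0,"wy": 0,"wz": 0,"fingers": 0.6}]}}

```text
t: 20.9
tcp_pos: [0.579, 0.0241, 0.3739]
tcp_rot: [179.9, -0.0, 60.2]
contact_force: [-0.5, 0.1, 0.2]
gripper_width: 0.0704
gripper_force: 0.0
```

```bash
python3 - <<'E'
from h import *
np.set_printoptions(precision=4,suppress=True)
from scipy.optimize import minimize
for i in range(5): env.grab_frame("scene")
s=state(); M=T(s); print(s["t"],s["tcp_pos"],s["tcp_rot"],s["contact_force"]); f=env.grab_frame("wrist"); cv2.imwrite("pics/w8.png",f)
g=cv2.medianBlur(cv2.cvtColor(f,6),3)
for x,y,z in [(.5785,.0236,.119),(.5785,.0236,.138)]: print("pred",proj("wrist",[[x,y,z]],M)[0])
for n in ["drum","dowel"]:
    for r in env.cut_out(n,"wrist")[:1]: print(n,r["conf"],r["bbox"])
for r in env.cut_out("dowel","wrist")[:1]:
    m=r["region"].astype(np.uint8); a=np.linspace(0,2*np.pi,40)
    def cost(p):
        W=np.array([[p[0]+r_*np.cos(t),p[1]+r_*np.sin(t),z] for z,r_ in((.119,.006),(.135,.006),(.138,.0045)) for t in a]); h=cv2.convexHull(proj("wrist",W,M).astype(np.float32))
        im=np.zeros((480,640),np.uint8); cv2.fillPoly(im,[np.round(h*16).astype(np.int32)],1,shift=4); return (im!=m).sum()
    c=np.array([.5785,.0236]); r=minimize(cost,c,method="Nelder-Mead",options=dict(initial_simplex=np.array([c,c+[.003,0],c+[0,.003]]))); print("dowel top fit",r.x,r.fun,m.sum())
print("capital plan"); plan([((.633,.274,.36),down(90))],M)
E
```

```text
21.15 [0.5792 0.0241 0.3707] [-179.7957    0.0828   60.1671] [ 0.4142  0.3872 -0.3377]
pred [316.3552 249.6327]
pred [316.506  258.5176]
drum 0.69 [248.6, 155.6, 135.6, 131.9]
dowel 0.87 [305.7, 242.5, 15.7, 25.3]
dowel top fit [0.577  0.0235] 33.0 427
capital plan
CALL d [ 0.487 -0.155  0.021] w [-0.0003  0.     -0.0414] ->  [0.606 0.149 0.365]
CALL d [ 0.511 -0.025  0.021] w [-0.0003  0.     -0.0414] ->  [0.633 0.274 0.36 ]
```

Request:
{"name": "arm_command", "arguments": {"rows": [{"dx": 0.487,"dy": -0.155,"dz": 0.02,"wx": 0,"wy": 0,"wz": -0.002,"fingers": 0.7},{"dx": 0.487,"dy": -0.155,"dz": 0.02,"wx": 0,"wy": 0,"wz": -0.002,"fingers": 0.7},{"dx": 0.487,"dy": -0.155,"dz": 0.02,"wx": 0,"wy": 0,"wz": -0.002,"fingers": 0.7},{"dx": 0.96,"dy": -0.3,"dz": 0.06,"wx": 0,"wy": 0,"wz": -0.002,"fingers": 0.7},{"dx": 0.974,"dy": -0.31,"dz": 0.1,"wx": 0,"wy": 0,"wz": -0.002,"fingers": 0.7}]}}

```text
t: 21.85
tcp_pos: [0.6275, 0.2471, 0.3535]
tcp_rot: [180.0, -0.0, 60.8]
contact_force: [0.7, -0.3, 0.5]
gripper_width: 0.0749
gripper_force: 0.0
```

Request:
{"name": "arm_command", "arguments": {"rows": [{"dx": 0,"dy": 0,"dz": 0,"wx": 0,"wy": 0,"wz": 0,"fingers": 0.7},{"dx": 0,"dy": 0,"dz": 0,"wx": 0,"wy": 0,"wz": 0,"fingers": 0.7},{"dx": 0,"dy": 0,"dz": 0,"wx": 0,"wy": 0,"wz": 0,"fingers": 0.7},{"dx": 0,"dy": 0,"dz": 0,"wx": 0,"wy": 0,"wz": 0,"fingers": 0.7},{"dx": 0,"dy": 0,"dz": 0,"wx": 0,"wy": 0,"wz": 0,"fingers": 0.7}]}}

```text
t: 22.35
tcp_pos: [0.6273, 0.2444, 0.3536]
tcp_rot: [-180.0, 0.0, 60.8]
contact_force: [-0.2, -0.8, -0.4]
gripper_width: 0.0748
gripper_force: 0.0
```

```bash
cat > sq.py <<'E'
from h import *
from scipy.optimize import minimize
def fitcap(m,M,z0,p0):
    "fit capital pose (x,y,yaw deg) to a mask in the wrist picture; origin height z0"
    a=np.linspace(0,2*np.pi,40)
    def shape(p):
        c,s=np.cos(np.radians(p[2])),np.sin(np.radians(p[2])); h=.028
        sq=np.array([[p[0]+c*u-s*v,p[1]+s*u+c*v,z0+z] for u in(-h,h) for v in(-h,h) for z in(.022,.034)])
        nk=np.array([[p[0]+.0245*np.cos(t),p[1]+.0245*np.sin(t),z0] for t in a])
        im=np.zeros((480,640),np.uint8)
        for W in (sq,np.r_[nk,nk+[0,0,.022]]): cv2.fillPoly(im,[np.round(cv2.convexHull(proj("wrist",W,M).astype(np.float32))*16).astype(np.int32)],1,shift=4)
        return im
    cost=lambda p:float((shape(p)!=m).sum())
    best=None
    for y in (-20,0,20,40):
        c=np.array([*p0[:2],p0[2]+y]); r=minimize(cost,c,method="Nelder-Mead",options=dict(initial_simplex=np.array([c,c+[.006,0,0],c+[0,.006,0],c+[0,0,15]]),xatol=1e-5,fatol=.5))
        if best is None or r.fun<best.fun: best=r
    return best.x,best.fun,m.sum()
def edges(f,M,z,c,R_=.045):
    "top-face square: rectified view at height z, 4 px/mm"
    pass
E
python3 - <<'E'
from sq import *
np.set_printoptions(precision=4,suppress=True)
s=state(); M=T(s); print(s["t"],s["tcp_pos"],s["tcp_rot"]); f=env.grab_frame("wrist"); cv2.imwrite("pics/w9.png",f)
for r in env.cut_out("capital","wrist")[:1]:
    print(r["conf"],r["bbox"]); print(fitcap(r["region"].astype(np.uint8),M,0.,(.633,.274,60.)))
for r in env.spot_point("capital","wrist")[:1]: print(r["conf"],at_z("wrist",r["uv"],0,M))
E
```

```text
22.35 [0.6273 0.2444 0.3536] [-179.9736    0.0042   60.8016]
0.63 [261.4, 153.7, 75.3, 67.8]
(array([ 0.6321,  0.2777, 62.4423]), np.float64(91.0), np.uint64(4702))
0.9 [0.6334 0.2789 0.    ]
```

```bash
python3 - <<'E'
from h import *
np.set_printoptions(precision=4,suppress=True)
from scipy.optimize import least_squares
# plinth yaw from w3 picture: boundary blue/white at z=.03
M=np.eye(4); M[:3,:3]=R.from_euler('xyz',[179.9988,.0393,46.2477],degrees=True).as_matrix(); M[:3,3]=[.5781,.0217,.3606]
def fit(name,f,M):
    hsv=cv2.cvtColor(f,cv2.COLOR_BGR2HSV); m=((hsv[...,1]<70)&(hsv[...,2]>120)).astype(np.uint8)
    q=proj(name,[[.579,.02,.03]],M)[0]; c=[k for k in cv2.findContours(m,0,1)[0] if cv2.pointPolygonTest(k,tuple(float(v) for v in q),False)>=0]
    c=max(c,key=cv2.contourArea)[:,0].astype(float)
    W=np.array([at_z(name,p,.03,M)[:2] for p in c])
    def res(p):
        a=np.radians(p[2]); d=(W-p[:2])@np.array([[np.cos(a),-np.sin(a)],[np.sin(a),np.cos(a)]]); return (np.abs(d).max(1)-.055)*1000
    r=least_squares(res,[.579,.02,68.8],x_scale=[.001,.001,1],loss="cauchy",f_scale=.5); e=np.abs(res(r.x)); print(name,r.x,len(c),(e<1).sum())
fit("wrist",cv2.imread("pics/w3full.png"),M); fit("top",cv2.imread("pics/top0.png"),None)
plan([((.633,.2772,.26),down(62.4)),((.633,.2772,.174),down(62.4))])
E
```

```text
wrist [ 0.5792  0.0202 68.6857] 513 393
top [ 0.5799  0.0195 68.3862] 181 164
CALL d [ 0.124 -0.042  0.373] w [-0.0001  0.     -0.0043] ->  [0.633 0.277 0.26 ]
CALL d [ 0.    -0.     0.344] w [-0.  0.  0.] ->  [0.633 0.277 0.174]
```

Request:
{"name": "arm_command", "arguments": {"rows": [{"dx": 0.124,"dy": -0.042,"dz": 0.15,"wx": 0,"wy": 0,"wz": -0.0043,"fingers": 0.7},{"dx": 0.124,"dy": -0.042,"dz": 0.3,"wx": 0,"wy": 0,"wz": -0.0043,"fingers": 0.7},{"dx": 0.124,"dy": -0.042,"dz": 0.45,"wx": 0,"wy": 0,"wz": -0.0043,"fingers": 0.7},{"dx": 0.124,"dy": -0.042,"dz": 0.52,"wx": 0,"wy": 0,"wz": -0.0043,"fingers": 0.7},{"dx": 0.124,"dy": -0.042,"dz": 0.52,"wx": 0,"wy": 0,"wz": -0.0043,"fingers": 0.7}]}}

```text
t: 23.0
tcp_pos: [0.6326, 0.2774, 0.2201]
tcp_rot: [-179.7, 0.2, 62.4]
contact_force: [0.1, -0.1, -0.0]
gripper_width: 0.0747
gripper_force: 0.0
```

```bash
python3 - <<'E'
from sq import *
np.set_printoptions(precision=4,suppress=True)
for i in range(4): env.grab_frame("wrist")
s=state(); M=T(s); print(s["t"],s["tcp_pos"],s["tcp_rot"]); f=env.grab_frame("wrist"); cv2.imwrite("pics/w10.png",f)
for r in env.cut_out("capital","wrist")[:1]:
    print(r["conf"],r["bbox"]); p,e,n=fitcap(r["region"].astype(np.uint8),M,0.,(.633,.277,62.)); print(p,e,n); print("in tool",M[:3,:3].T@(np.r_[p[:2],0]-M[:3,3]))
E
```

```text
23.2 [0.6333 0.2777 0.2249] [179.9215  -0.0966  62.4287]
0.69 [255.0, 225.0, 117.4, 108.9]
[ 0.6321  0.2776 62.986 ] 387.0 12046
in tool [-0.0011 -0.0013  0.2249]
```

Request:
{"name": "arm_command", "arguments": {"rows": [{"dx": -0.003,"dy": 0,"dz": 0.05,"wx": 0,"wy": 0,"wz": -0.0008,"fingers": 0.7},{"dx": -0.003,"dy": 0,"dz": 0.1,"wx": 0,"wy": 0,"wz": -0.0008,"fingers": 0.7},{"dx": -0.003,"dy": 0,"dz": 0.15,"wx": 0,"wy": 0,"wz": -0.0008,"fingers": 0.7},{"dx": -0.003,"dy": 0,"dz": 0.19,"wx": 0,"wy": 0,"wz": -0.0008,"fingers": 0.7},{"dx": -0.003,"dy": 0,"dz": 0.203,"wx": 0,"wy": 0,"wz": -0.0008,"fingers": 0.7}]}}

```text
t: 23.8
tcp_pos: [0.6323, 0.277, 0.1703]
tcp_rot: [-179.8, 0.1, 62.7]
contact_force: [-0.0, 0.0, -0.5]
gripper_width: 0.0753
gripper_force: 0.0
```

Request:
{"name": "arm_command", "arguments": {"rows": [{"dx": 0,"dy": 0,"dz": 0,"wx": 0,"wy": 0,"wz": 0,"fingers": 0.7},{"dx": 0,"dy": 0,"dz": 0,"wx": 0,"wy": 0,"wz": 0,"fingers": 0.5},{"dx": 0,"dy": 0,"dz": 0,"wx": 0,"wy": 0,"wz": 0,"fingers": 0.35},{"dx": 0,"dy": 0,"dz": 0,"wx": 0,"wy": 0,"wz": 0,"fingers": 0.2},{"dx": 0,"dy": 0,"dz": 0,"wx": 0,"wy": 0,"wz": 0,"fingers": 0}]}}

```text
t: 24.3
tcp_pos: [0.6327, 0.2771, 0.1729]
tcp_rot: [-180.0, -0.0, 62.7]
contact_force: [-0.2, -0.1, 2.3]
gripper_width: 0.055
gripper_force: 30.0
```

Request:
{"name": "arm_command", "arguments": {"rows": [{"dx": 0,"dy": 0,"dz": 0,"wx": 0,"wy": 0,"wz": 0,"fingers": -1},{"dx": 0,"dy": 0,"dz": 0,"wx": 0,"wy": 0,"wz": 0,"fingers": -1},{"dx": 0,"dy": 0,"dz": 0,"wx": 0,"wy": 0,"wz": 0,"fingers": -1},{"dx": 0,"dy": 0,"dz": 0,"wx": 0,"wy": 0,"wz": 0,"fingers": -1},{"dx": 0,"dy": 0,"dz": 0,"wx": 0,"wy": 0,"wz": 0,"fingers": -1}]}}

```text
t: 24.8
tcp_pos: [0.6327, 0.2771, 0.1728]
tcp_rot: [-180.0, -0.0, 62.7]
contact_force: [0.6, 0.4, 5.8]
gripper_width: 0.0556
gripper_force: 30.0
```

Request:
{"name": "arm_command", "arguments": {"rows": [{"dx": 0,"dy": 0,"dz": -0.03,"wx": 0,"wy": 0,"wz": 0,"fingers": -1},{"dx": 0,"dy": 0,"dz": -0.2,"wx": 0,"wy": 0,"wz": 0,"fingers": -1},{"dx": 0,"dy": 0,"dz": -0.4,"wx": 0,"wy": 0,"wz": 0,"fingers": -1},{"dx": 0,"dy": 0,"dz": -0.6,"wx": 0,"wy": 0,"wz": 0,"fingers": -1},{"dx": 0,"dy": 0,"dz": -0.66,"wx": 0,"wy": 0,"wz": 0,"fingers": -1}]}}

```text
t: 25.3
tcp_pos: [0.6325, 0.2771, 0.3434]
tcp_rot: [179.7, -0.3, 62.7]
contact_force: [0.6, 0.6, -1.8]
gripper_width: 0.0548
gripper_force: 30.0
```

```bash
python3 - <<'E'
from sq import *
np.set_printoptions(precision=4,suppress=True)
for i in range(4): env.grab_frame("scene")
s=state(); M=T(s); print(s["t"],s["tcp_pos"],s["tcp_rot"],s["contact_force"],s["gripper_width"]); f=env.grab_frame("wrist"); cv2.imwrite("pics/w11.png",f)
z0=s["tcp_pos"][2]-.1728
for r in env.cut_out("capital","wrist")[:1]:
    print(r["conf"],r["bbox"]); 
    p,e,n=fitcap(r["region"].astype(np.uint8),M,z0,(*s["tcp_pos"][:2],62.)); print(p,e,n); print("in tool",M[:3,:3].T@(np.r_[p[:2],z0]-M[:3,3]))
plan([((.5783,.0234,.335),down(68.6))],M)
E
```

```text
25.5 [0.6325 0.277  0.3356] [-179.8155    0.1363   62.7238] [-0.5823 -0.4827 -2.556 ] 0.05494308230527914
0.93 [229.3, 244.9, 168.5, 147.6]
[ 0.6307  0.2776 63.1937] 5510.0 16200
in tool [ 0.0002 -0.0013  0.1728]
CALL d [-0.5    0.136  0.002] w [-0.0003  0.0002 -0.0082] ->  [0.605 0.15  0.335]
CALL d [-0.507  0.11   0.002] w [-0.0003  0.0002 -0.0082] ->  [0.578 0.023 0.335]
```

Request:
{"name": "arm_command", "arguments": {"rows": [{"dx": -0.1,"dy": 0.027,"dz": 0,"wx": 0,"wy": 0,"wz": -0.0016,"fingers": -1},{"dx": -0.2,"dy": 0.054,"dz": 0,"wx": 0,"wy": 0,"wz": -0.0033,"fingers": -1},{"dx": -0.3,"dy": 0.081,"dz": 0,"wx": 0,"wy": 0,"wz": -0.005,"fingers": -1},{"dx": -0.4,"dy": 0.108,"dz": 0,"wx": 0,"wy": 0,"wz": -0.0066,"fingers": -1},{"dx": -0.5,"dy": 0.136,"dz": 0,"wx": 0,"wy": 0,"wz": -0.0082,"fingers": -1}]}}

```text
t: 26.1
tcp_pos: [0.6053, 0.1494, 0.3355]
tcp_rot: [-179.8, 0.1, 65.7]
contact_force: [-0.0, -0.1, -2.8]
gripper_width: 0.0548
gripper_force: 30.0
```

Request:
{"name": "arm_command", "arguments": {"rows": [{"dx": -0.14,"dy": 0.03,"dz": 0,"wx": 0,"wy": 0,"wz": -0.0025,"fingers": -1},{"dx": -0.28,"dy": 0.06,"dz": 0,"wx": 0,"wy": 0,"wz": -0.005,"fingers": -1},{"dx": -0.4,"dy": 0.09,"dz": 0,"wx": 0,"wy": 0,"wz": -0.007,"fingers": -1},{"dx": -0.48,"dy": 0.11,"dz": 0,"wx": 0,"wy": 0,"wz": -0.0082,"fingers": -1},{"dx": -0.507,"dy": 0.11,"dz": 0,"wx": 0,"wy": 0,"wz": -0.0082,"fingers": -1}]}}

```text
t: 26.6
tcp_pos: [0.5783, 0.0217, 0.3359]
tcp_rot: [-179.8, 0.1, 68.5]
contact_force: [0.3, 1.1, -2.4]
gripper_width: 0.055
gripper_force: 30.0
```

```bash
python3 - <<'E'
from sq import *
np.set_printoptions(precision=4,suppress=True)
for i in range(5): env.grab_frame("scene")
s=state(); M=T(s); print(s["t"],s["tcp_pos"],s["tcp_rot"],s["contact_force"],s["gripper_width"]); f=env.grab_frame("wrist"); cv2.imwrite("pics/w12.png",f)
# slab front top edge direction in tool frame: rectify plane at slab top (tool z=.1388)
g=cv2.cvtColor(f,6)
z=.1728-.034
xs=np.arange(.012,.045,.00025); ys=np.arange(-.030,.030,.00025)
P=np.array([(M@[x,y,z,1])[:3] for x in xs[::-1] for y in ys]); q=proj("wrist",P,M).astype(np.float32).reshape(len(xs),len(ys),2)
rect=cv2.remap(f,q[...,0],q[...,1],cv2.INTER_LINEAR); cv2.imwrite("pics/rect.png",rect)
gg=cv2.GaussianBlur(cv2.cvtColor(rect,6).astype(np.float32),(0,0),2); d=np.abs(np.gradient(gg,axis=0))
for y in range(20,221,20): 
    i=np.argsort(-d[:,y])[:1]; pk=[(round(float(xs[::-1][k])*1000,1),round(float(d[k,y]),1)) for k in range(2,len(xs)-2) if d[k,y]==d[k-2:k+3,y].max() and d[k,y]>2]; print(round(ys[y]*1000,1),pk)
plan([((.5785,.0238,.318),down(68.6))],M)
E
```

```text
26.85 [0.5786 0.0246 0.3369] [-179.9042    0.0087   68.6844] [ 0.3778  0.0517 -2.532 ] 0.055193442879378524
-25.0 [(28.5, 12.9)]
-20.0 [(44.3, 2.1), (43.0, 4.6), (37.8, 2.7), (33.3, 4.0), (31.8, 25.2), (28.5, 13.0)]
-15.0 [(36.0, 6.9), (31.8, 24.9), (28.5, 12.9)]
-10.0 [(42.3, 11.0), (37.3, 15.2), (32.3, 15.5), (28.5, 12.9)]
-5.0 [(39.5, 16.1), (34.0, 13.3), (32.0, 5.2), (28.5, 13.0)]
0.0 [(40.0, 16.3), (34.5, 13.1), (32.3, 7.2), (28.5, 12.9)]
5.0 [(44.3, 2.6), (38.8, 12.2), (33.3, 7.8), (31.8, 5.3), (28.5, 12.7)]
10.0 [(38.0, 9.7), (34.8, 10.0), (31.8, 18.6), (28.5, 17.4), (26.5, 2.8)]
15.0 [(31.8, 27.8), (28.5, 23.4)]
20.0 [(31.8, 28.2), (28.5, 22.8)]
25.0 [(28.5, 12.3)]
CALL d [-0.003  0.001  0.076] w [-0.0003  0.      0.0002] ->  [0.578 0.024 0.318]
```

Request:
{"name": "arm_command", "arguments": {"rows": [{"dx": -0.005,"dy": 0.001,"dz": 0.03,"wx": 0,"wy": 0,"wz": 0,"fingers": -1},{"dx": -0.005,"dy": 0.001,"dz": 0.06,"wx": 0,"wy": 0,"wz": 0,"fingers": -1},{"dx": -0.005,"dy": 0.001,"dz": 0.076,"wx": 0,"wy": 0,"wz": 0,"fingers": -1},{"dx": -0.005,"dy": 0.001,"dz": 0.076,"wx": 0,"wy": 0,"wz": 0,"fingers": -1},{"dx": -0.005,"dy": 0.001,"dz": 0.076,"wx": 0,"wy": 0,"wz": 0,"fingers": -1}]}}

```text
t: 27.4
tcp_pos: [0.5783, 0.0223, 0.3183]
tcp_rot: [-179.9, 0.0, 68.6]
contact_force: [0.2, -0.5, -2.2]
gripper_width: 0.0557
gripper_force: 30.0
```

Request:
{"name": "arm_command", "arguments": {"rows": [{"dx": 0,"dy": 0,"dz": 0.012,"wx": 0,"wy": 0,"wz": 0,"fingers": -1},{"dx": 0,"dy": 0,"dz": 0.024,"wx": 0,"wy": 0,"wz": 0,"fingers": -1},{"dx": 0,"dy": 0,"dz": 0.034,"wx": 0,"wy": 0,"wz": 0,"fingers": -1},{"dx": 0,"dy": 0,"dz": 0.04,"wx": 0,"wy": 0,"wz": 0,"fingers": -1},{"dx": 0,"dy": 0,"dz": 0.04,"wx": 0,"wy": 0,"wz": 0,"fingers": -1}]}}

```text
t: 27.9
tcp_pos: [0.5782, 0.0223, 0.3081]
tcp_rot: [-179.9, 0.0, 68.6]
contact_force: [1.7, 0.1, -1.8]
gripper_width: 0.055
gripper_force: 30.0
```

Request:
{"name": "arm_command", "arguments": {"rows": [{"dx": 0.003,"dy": 0,"dz": 0,"wx": 0,"wy": 0,"wz": 0,"fingers": -1},{"dx": 0.003,"dy": 0,"dz": 0.01,"wx": 0,"wy": 0,"wz": 0,"fingers": -1},{"dx": 0.003,"dy": 0,"dz": 0.022,"wx": 0,"wy": 0,"wz": 0,"fingers": -1},{"dx": 0.003,"dy": 0,"dz": 0.032,"wx": 0,"wy": 0,"wz": 0,"fingers": -1},{"dx": 0.003,"dy": 0,"dz": 0.032,"wx": 0,"wy": 0,"wz": 0,"fingers": -1}]}}

```text
t: 28.4
tcp_pos: [0.5785, 0.023, 0.2998]
tcp_rot: [-179.9, 0.0, 68.6]
contact_force: [-0.4, 0.4, -2.4]
gripper_width: 0.0551
gripper_force: 30.0
```

Request:
{"name": "arm_command", "arguments": {"rows": [{"dx": 0,"dy": 0,"dz": 0.008,"wx": 0,"wy": 0,"wz": 0,"fingers": -1},{"dx": 0,"dy": 0,"dz": 0.016,"wx": 0,"wy": 0,"wz": 0,"fingers": -1},{"dx": 0,"dy": 0,"dz": 0.022,"wx": 0,"wy": 0,"wz": 0,"fingers": -1},{"dx": 0,"dy": 0,"dz": 0.025,"wx": 0,"wy": 0,"wz": 0,"fingers": -1},{"dx": 0,"dy": 0,"dz": 0.025,"wx": 0,"wy": 0,"wz": 0,"fingers": -1}]}}

```text
t: 28.9
tcp_pos: [0.5785, 0.023, 0.294]
tcp_rot: [-179.9, 0.0, 68.6]
contact_force: [0.2, -0.4, -3.2]
gripper_width: 0.055
gripper_force: 30.0
```

Request:
{"name": "arm_command", "arguments": {"rows": [{"dx": 0,"dy": 0,"dz": 0.002,"wx": 0,"wy": 0,"wz": 0,"fingers": -1},{"dx": 0,"dy": 0,"dz": 0.004,"wx": 0,"wy": 0,"wz": 0,"fingers": -1},{"dx": 0,"dy": 0,"dz": 0.004,"wx": 0,"wy": 0,"wz": 0,"fingers": -1},{"dx": 0,"dy": 0,"dz": 0.004,"wx": 0,"wy": 0,"wz": 0,"fingers": -1},{"dx": 0,"dy": 0,"dz": 0.004,"wx": 0,"wy": 0,"wz": 0,"fingers": -1}]}}

```text
t: 29.4
tcp_pos: [0.5785, 0.023, 0.2931]
tcp_rot: [-179.9, 0.0, 68.6]
contact_force: [-0.3, -0.0, -2.2]
gripper_width: 0.0553
gripper_force: 30.0
```

Request:
{"name": "arm_command", "arguments": {"rows": [{"dx": 0,"dy": 0,"dz": 0.002,"wx": 0,"wy": 0,"wz": 0,"fingers": -1},{"dx": 0,"dy": 0,"dz": 0.004,"wx": 0,"wy": 0,"wz": 0,"fingers": -1},{"dx": 0,"dy": 0,"dz": 0.006,"wx": 0,"wy": 0,"wz": 0,"fingers": -1},{"dx": 0,"dy": 0,"dz": 0.006,"wx": 0,"wy": 0,"wz": 0,"fingers": -1},{"dx": 0,"dy": 0,"dz": 0.006,"wx": 0,"wy": 0,"wz": 0,"fingers": -1}]}}

```text
t: 29.9
tcp_pos: [0.5785, 0.023, 0.2918]
tcp_rot: [-180.0, 0.0, 68.6]
contact_force: [-0.7, 0.8, 0.9]
gripper_width: 0.0552
gripper_force: 30.0
```

Request:
{"name": "arm_command", "arguments": {"rows": [{"dx": 0,"dy": 0,"dz": 0.002,"wx": 0,"wy": 0,"wz": 0,"fingers": -1},{"dx": 0,"dy": 0,"dz": 0.002,"wx": 0,"wy": 0,"wz": 0,"fingers": -1},{"dx": 0,"dy": 0,"dz": 0.002,"wx": 0,"wy": 0,"wz": 0,"fingers": -1},{"dx": 0,"dy": 0,"dz": 0.002,"wx": 0,"wy": 0,"wz": 0,"fingers": -1},{"dx": 0,"dy": 0,"dz": 0.002,"wx": 0,"wy": 0,"wz": 0,"fingers": -1}]}}

```text
t: 30.4
tcp_pos: [0.5785, 0.023, 0.2918]
tcp_rot: [-180.0, 0.0, 68.6]
contact_force: [-2.0, 0.1, 5.7]
gripper_width: 0.0549
gripper_force: 30.0
```

Seated at the expected height; release and lift off.

Request:
{"name": "arm_command", "arguments": {"rows": [{"dx": 0,"dy": 0,"dz": 0,"wx": 0,"wy": 0,"wz": 0,"fingers": 0.4},{"dx": 0,"dy": 0,"dz": 0,"wx": 0,"wy": 0,"wz": 0,"fingers": 0.7},{"dx": 0,"dy": 0,"dz": 0,"wx": 0,"wy": 0,"wz": 0,"fingers": 0.7},{"dx": 0,"dy": 0,"dz": 0,"wx": 0,"wy": 0,"wz": 0,"fingers": 0.7},{"dx": 0,"dy": 0,"dz": -0.04,"wx": 0,"wy": 0,"wz": 0,"fingers": 0.7}]}}

```text
t: 30.9
tcp_pos: [0.5784, 0.023, 0.3003]
tcp_rot: [-179.8, 0.0, 68.6]
contact_force: [1.2, -0.5, -0.4]
gripper_width: 0.0749
gripper_force: 0.0
```

Request:
{"name": "arm_command", "arguments": {"rows": [{"dx": 0,"dy": 0,"dz": -0.1,"wx": 0,"wy": 0,"wz": 0,"fingers": 0.7},{"dx": 0,"dy": 0,"dz": -0.25,"wx": 0,"wy": 0,"wz": 0,"fingers": 0.7},{"dx": 0,"dy": 0,"dz": -0.4,"wx": 0,"wy": 0,"wz": 0,"fingers": 0.7},{"dx": 0,"dy": 0,"dz": -0.5,"wx": 0,"wy": 0,"wz": 0,"fingers": 0.7},{"dx": 0,"dy": 0,"dz": -0.5,"wx": 0,"wy": 0,"wz": 0,"fingers": 0.7}]}}

```text
t: 31.4
tcp_pos: [0.5783, 0.0231, 0.4305]
tcp_rot: [179.6, -0.1, 68.6]
contact_force: [-0.3, 0.7, 0.2]
gripper_width: 0.075
gripper_force: 0.0
```

```bash
python3 - <<'E'
from sq import *
np.set_printoptions(precision=4,suppress=True)
from scipy.optimize import least_squares
for i in range(5): g=env.grab_frame("scene")
cv2.imwrite("pics/send.png",g)
for n in ["capital","drum"]:
    for r in env.cut_out(n,"scene")[:1]: print(n,r["conf"],r["bbox"])
print("pred scene",proj("scene",[[.5785,.0235,z] for z in(.153,.119,.054)]))
s=state(); M=T(s); print(s["t"],s["tcp_pos"],s["tcp_rot"]); f=env.grab_frame("wrist"); cv2.imwrite("pics/w13.png",f)
for r in env.cut_out("capital","wrist")[:1]:
    m=r["region"].astype(np.uint8); print(r["conf"],r["bbox"]); print("cap",fitcap(m,M,.119,(.5785,.0235,68.)))
hsv=cv2.cvtColor(f,cv2.COLOR_BGR2HSV); b=((hsv[...,1]<70)&(hsv[...,2]>110)).astype(np.uint8)
q=proj("wrist",[[.579,.02,.03]],M)[0]; c=[k for k in cv2.findContours(b,0,1)[0] if cv2.contourArea(k)>5000]; c=max(c,key=cv2.contourArea)[:,0].astype(float); W=np.array([at_z("wrist",p,.03,M)[:2] for p in c])
def res(p):
    a=np.radians(p[2]); d=(W-p[:2])@np.array([[np.cos(a),-np.sin(a)],[np.sin(a),np.cos(a)]]); return (np.abs(d).max(1)-.055)*1000
r=least_squares(res,[.579,.02,68.8],x_scale=[.001,.001,1],loss="cauchy",f_scale=.5); print("plinth",r.x,len(c),(np.abs(res(r.x))<1).sum())
E
```

```text
capital 0.77 [294.0, 210.2, 40.2, 35.4]
drum 0.63 [300.2, 242.2, 26.3, 34.2]
pred scene [[313.8787 221.1551]
 [313.3204 237.6104]
 [312.3137 267.2842]]
31.75 [0.5787 0.0229 0.4251] [-179.8356    0.0371   68.6254]
0.93 [271.0, 197.2, 84.4, 80.0]
cap (array([ 0.5778,  0.024 , 68.9381]), np.float64(169.0), np.uint64(6207))
plinth [ 0.5789  0.02   68.5413] 434 313
```

```bash
python3 -c "
from bench import env
print(env.sign_off())"
```

```text
the job is handed in; nothing more can be done
None
```

The column is assembled and handed in at about 32 s: dowel seated in the base hole, drum threaded over it, and capital on top, its sides within about 0.5° of the plinth's by the last camera check; everything was let go, and I never touched the chisels, solid stone disc, offcut or rasp.

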